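# Clip the self-closing tweezers over a sprung package

### The job

Squeeze the self-closing tweezers open, lift them off their parking post and set the open jaws around the head of the clamping nest, square to it, with the foot centred on the ceramic package. Press the package gently down against its spring until the jaw toes are below the head's flange, never bearing on it harder than 16 N, then let the tweezers close under the flange and let go, so that they stay upright by themselves and hold the package down. The height of the head is not measured, so find it by feel; touch the nest only with the tweezers, and leave the other things on the worktop where they lie.

Things in the scene. Friction and masses are not known exactly. Their poses are not given: they have to be found in the camera images.
- tweezers: Upright steel self-closing tweezers, 96 mm tall, about 80 g, a sprung clip: squeezing the two upper pads opens the jaws below, letting go closes them. Origin: centre of the foot's underside; z up, y the line along which pads and jaws move (a half turn about z is the same). At the start they are clipped on the post, foot on its top, jaws closed on its sides, y parallel to the post's.
- squeeze (a point): Point midway between the two squeeze pads, 66 mm above the tweezers' origin. Pads: 16 mm wide (x), from 52 to 80 mm above the origin; outer faces lean outward at rest (47 mm apart at mid-height, 53 mm at the top) and are parallel, 30 mm apart, when squeezed to the stop (about 17 N).
- toes (a point): Point midway between the jaw toes, 10 mm below the tweezers' origin, level with the toes' flat tops. Each jaw ends in a toe that points inward, 10 mm wide (x), 4 mm thick; toe tips 16 mm apart when closed on post or nest, about 39 mm when squeezed to the stop (they rise 1.5 mm on opening). Above the toes, closed jaws are 31 mm apart inside.
- foot: Rubber foot fixed in the middle of the tweezers, 14 x 16 x 6 mm, which presses on the package. Origin: centre of its underside (same point and axes as the tweezers' origin).
- jaw_left (a joint): Opening angle of the jaws (rad; both move together): 0 when the toes close on the 16 mm wide post or web, 0.26 when squeezed to the stop, about 0.13 if the toes are caught on the sides of the flange.
- post: Fixed parking post: grey plastic upright, 30 (x) x 16 (y) mm, top 40 mm above the worktop, on an aluminium base 60 x 56 x 8 mm. Origin: centre of the underside of the base; z up, y across the narrow width.
- nest: Fixed clamping nest. Origin: centre of the underside of its aluminium base (80 x 64 x 8 mm) on the worktop; z up, y across the head (jaws go round it along y; a half turn is the same). Its head is a T: steel flange 40 (x) x 28 (y) x 5 mm on a web 30 (x) x 16 (y) mm, locked on a height-adjustable column: the flange's underside is anywhere from 40 to 52 mm above the worktop, not measured.
- nest_axis (a point): Point 40 mm above the nest's origin. Above it, centred, a white ceramic package 22 x 18 mm with a flat metal lid sits sprung in the head, lid 12.5 mm above the flange's underside. 1.5 N starts it, then 2 N per mm, to a hard stop at 4.2 mm (10 N). It must go down over 3.2 mm (8 N) to let the toes pass below the flange; once clipped it stays 2.5 mm down (6.5 N).
- loupe: Bystander: small grey loupe, 52 x 30 x 16 mm; origin under its centre.
- boat_b: Bystander: flat black boat with a strip, 56 x 190 x 9 mm; origin under its centre.
- note_pad: Bystander: pale note pad, 60 x 105 x 12 mm; origin under its centre.
- tweezers_a: Bystander: ordinary fine tweezers lying flat, 18 x 125 x 10 mm; origin under its centre.
There are look-alikes about, which are no part of the job. Leave any pink look-alike of the nest alone.

How it is judged:
By the outcome, as a careful person would: the job done as asked, in the order asked, and still so for the second after the job is handed in, with the robot touching nothing.
It also fails if it takes over 51 s, if anything falls off the work surface, if the arm or the gripper's body presses on something with over 40 N, if the wrist force passes 120 N, or if a joint passes its speed limit or range.

### The arm

A 7-joint arm with a two-finger parallel gripper is mounted at the origin on a cart in front of the work surface, level with it; the furniture and walls round the work are solid. World frame = base frame: x ahead of the robot, y to its left, z up, the work surface at z = 0. Lengths are in m, angles in degrees, forces in N, time in s.
With the tool pointing down it reaches from about 0.425 to 1.025 m from the base axis. Payload 3.6 kg.
Tool frame: the origin (TCP) lies midway between the tips of the shut fingers; the grasp point (between the pads) lies 19 mm behind it; z points along the fingers, y is the direction in which the jaws open and shut (so a half turn about z gives the same grasp; the last joint's range is limited). The gripper opens to 85 mm and grips with 20 to 120 N. Pads are 22 mm wide; open, the fingers measure 114 mm over their backs; the gripper's body (76 mm by 85 mm) begins 54 mm behind the grasp point. The pads swing forward as they close: fully open they stand 13 mm farther back than shut.
Start: joints at [60.361, 33.873, 2.773, 92.16, -1.908, 54.013, -1.931], TCP at [0.298, -0.661, 0.21] pointing down, gripper open.
Joint ranges: [-153.93, 153.93], [-27.13, 128.08], [-72.61, 78.16], [10.71, 143.7], [-87.88, 267.88], [4.46, 118.87], [-176.78, 176.78]. Speed limits (degrees/s): [147.25, 147.25, 180, 180, 180, 180, 180].

### API

Orientations are given as [roll, pitch, yaw] about the fixed x, y, z axes, in that order (R = Rz(yaw) Ry(pitch) Rx(roll)).
In Python, from station import robot gives the robot as it stands.
- The arm moves only by the tool move_arm, never from a script. Its argument "moves" is text: rows parted by semicolons, each of 6 numbers parted by spaces: the shift along the tool's x, y, z in m, then the turn, a rotation vector about the tool's x, y, z in degrees. In form: dx dy dz ax ay az; .... A call has 1 to 20 rows; each row is the pose to reach, as a shift and turn from the pose commanded when the call began, along the tool's axes at that moment; what a row does not reach only later rows make up. A row lasts 1/12 s, in which the tool goes at most 41.7 mm and 7.16 degrees, less where a joint would pass 70% of its speed; a pose out of reach is approached as far as the arm can. A call with a gripper value outside its range is refused whole. "grip" is the closure, from 0 (fully open) to 1 (shut), set as the call begins (left out, the last holds). The fingers move at their own pace and stop on an object; "newtons" is the grip in N (left out, the last holds). Time passes only in rows, so rows that repeat a pose let the fingers close. It gives the time, the measured TCP pose, the force and the opening at its end, in the units of the state.
- robot.read_state(): the state, without advancing time (a new reading comes with each control period).
- robot.read_camera(name): name is "scene" or "side" or "wrist"; returns the picture (400x640x3 uint8, red, green, blue); there is no depth.
- robot.camera_model(name): a dict with "fx", "fy", "cx", "cy" (pixels), "D" ([k1, k2, p1, p2, k3] as OpenCV has them; the pictures are not rectified), "xyz" and "orientation" of the camera in the world. Camera axes: x right, y up, looking along -z (the intrinsics and any distortion apply to the point x, -y, -z); pixel columns grow to the right and rows downward; lengths in m; the calibration is good to about 2 mm. A picture is of the moment at which its call begins: read the wrist's pose just before it. camera_model takes no time and is no camera call; for the wrist camera it gives the pose at the moment of the call.
- robot.close_job(): hands the job in, once; it reports no verdict.
The state is a dict: "clock": time; "joint_pos": joint angles; "qd": joint speeds; "effort": joint torques, N m; "position": TCP position; "tool_rot": TCP orientation; "force": force on the tool from outside, world axes, zero at the start; "moment": the same for the moment, N m; "width": finger opening in m.
Only numpy, scipy, OpenCV 4.12 (cv2) and the standard library are available. Lean on these libraries where they do the work, as an engineer would, in place of code of your own. Each camera call takes 0.05 s, during which the arm holds its last target.

## Working session

There is one attempt and no reset: what is moved stays moved. The work goes in short steps, Python scripts to look and compute and a tool call to move; the robot and the scene stay as the last step left them, time stands still between calls to the robot, and variables do not carry over. Pictures are saved under pics/ and viewed, and the job is handed in when it is done.

Besides the shell and the picture viewer there is one more tool, called as name(argument=value, ...), one argument or row to a line, values as JSON. move_arm: Moves the arm, as the interface text tells. Its arguments: {"type":"object","properties":{"moves":{"type":"string"},"grip":{"type":"number"},"newtons":{"type":"number"}},"required":["moves"]}

```bash
ls; mkdir -p pics; cat > h.py <<'E'
import numpy as np, cv2
from station import robot
from scipy.spatial.transform import Rotation as R
def cam(n):
    m=robot.camera_model(n); return m
def save(n,f):
    m=robot.camera_model(n); im=robot.read_camera(n); cv2.imwrite('pics/'+f,im[:,:,::-1]); return m,im
E
python3 - <<'E'
from h import *
s=robot.read_state()
print(s)
for n in ['scene','side','wrist']:
    m,im=save(n,n+'0.png'); print(n,m)
E
```

```text
pics
{'clock': 0.0, 'joint_pos': array([60.36149181, 33.92538687,  2.76561648, 92.23581028, -1.90564033,
       54.01217675, -1.93376755]), 'qd': array([ 0.00424057, -0.01572065, -0.06340874,  0.07937081, -0.0009373 ,
        0.05664566, -0.00803084]), 'effort': array([ 2.20033253e-04, -5.48684263e+01,  1.54663704e+00, -1.98121583e+01,
        9.47659544e-03,  8.48023337e-03,  9.12914288e-06]), 'position': array([ 0.29778853, -0.66006792,  0.2086484 ]), 'tool_rot': array([-1.79872909e+02,  8.06390048e-03,  2.42859035e+01]), 'force': array([ 0.18670236, -0.09532686, -0.21725154]), 'moment': array([ 0.05824223, -0.05781677,  0.03789705]), 'width': 0.08545933080923179}
scene {'fx': 482.9766382599592, 'fy': 482.9766382599592, 'cx': 318.37293787214827, 'cy': 201.3874403219702, 'D': array([-0.04808832,  0.        ,  0.        ,  0.        ,  0.        ]), 'xyz': array([-0.11100273,  0.35466851,  0.54383542]), 'orientation': array([  59.71022693,   -0.50996   , -121.88092567])}
side {'fx': 399.0377226831778, 'fy': 399.0377226831778, 'cx': 318.304162299943, 'cy': 200.30566393737155, 'D': array([-0.00354565,  0.        ,  0.        ,  0.        ,  0.        ]), 'xyz': array([0.13229782, 0.69517479, 0.46162019]), 'orientation': array([  66.63639043,   -0.17346246, -151.04056955])}
wrist {'fx': 344.3376342744427, 'fy': 344.3376342744427, 'cx': 319.3218577085967, 'cy': 199.42053196042528, 'D': array([0.01317404, 0.        , 0.        , 0.        , 0.        ]), 'xyz': array([ 0.36007484, -0.63275183,  0.37225656]), 'orientation': array([-15.575799  ,   0.1539072 , -65.77408199])}
```

View pics/scene0.png

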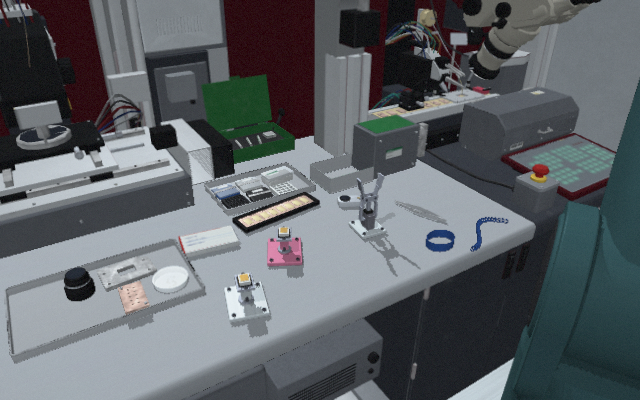

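View pics/side0.png

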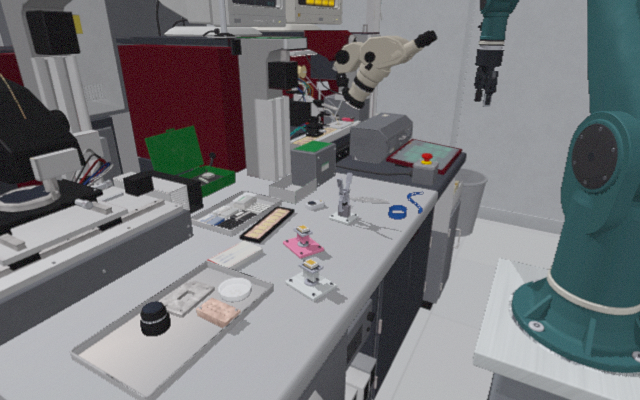

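View pics/wrist0.png

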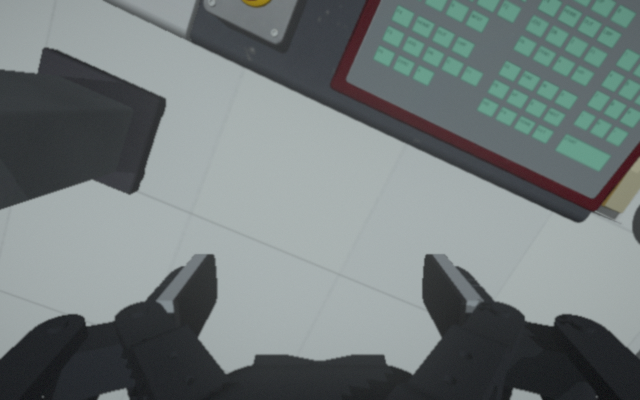

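The scene view shows the tweezers on the post at about (368,215), the white nest at (247,290) and its pink look-alike at (285,245). The side view shows the post at (345,205) and the nest at (310,278). Next I'll enlarge these and take rough positions.

```bash
cat >> h.py <<'E'
def camR(m): return R.from_euler('xyz',m['orientation'],degrees=True).as_matrix()
def ray(m,u,v):
    K=np.array([[m['fx'],0,m['cx']],[0,m['fy'],m['cy']],[0,0,1]])
    p=cv2.undistortPoints(np.array([[[u,v]]],float),K,np.array(m['D']))[0,0]
    d=camR(m)@np.array([p[0],-p[1],-1]); return np.array(m['xyz']),d/np.linalg.norm(d)
def onz(m,u,v,z):
    o,d=ray(m,u,v); return o+d*(z-o[2])/d[2]
def proj(m,P):
    P=np.atleast_2d(np.array(P,float)); c=(P-np.array(m['xyz']))@camR(m); c=c*[1,-1,-1]
    K=np.array([[m['fx'],0,m['cx']],[0,m['fy'],m['cy']],[0,0,1]])
    return cv2.projectPoints(c.reshape(-1,1,3),np.zeros(3),np.zeros(3),K,np.array(m['D']))[0][:,0]
def tri(rays):
    A=np.zeros((3,3));b=np.zeros(3)
    for o,d in rays:
        M=np.eye(3)-np.outer(d,d);A+=M;b+=M@o
    x=np.linalg.solve(A,b)
    return x,[np.linalg.norm((np.eye(3)-np.outer(d,d))@(x-o)) for o,d in rays]
E
python3 - <<'E'
from h import *
ms=cam('scene');md=cam('side')
for nm,a,b,z in [('post base',(368,228),(344,216),.008),('nest base',(247,302),(311,287),.008),('pkg',(244,278),(311,262),.055),('pink',(285,251),(303,245),.008)]:
    print(nm,onz(ms,*a,z),onz(md,*b,z),tri([ray(ms,*a),ray(md,*b)]))
a=cv2.imread('pics/scene0.png');b=cv2.imread('pics/side0.png')
c1=cv2.resize(a[165:245,330:410],(400,400),interpolation=cv2.INTER_CUBIC)
c2=cv2.resize(a[260:330,212:282],(400,400),interpolation=cv2.INTER_CUBIC)
cv2.imwrite('pics/z1.png',np.hstack([c1,c2]))
c1=cv2.resize(b[165:235,310:380],(400,400),interpolation=cv2.INTER_CUBIC)
c2=cv2.resize(b[245:305,280:340],(400,400),interpolation=cv2.INTER_CUBIC)
cv2.imwrite('pics/z2.png',np.hstack([c1,c2]))
m=cam('wrist');s=robot.read_state()
Rt=R.from_euler('xyz',s['tool_rot'],degrees=True).as_matrix()
print('cam in tool',Rt.T@(np.array(m['xyz'])-s['position']),'\n',Rt.T@camR(m), proj(m,[s['position'],s['position']-Rt[:,2]*.019]))
E
```

```text
post base [ 0.52369414 -0.16346708  0.008     ] [ 0.53029889 -0.16637551  0.008     ] (array([ 0.53020678, -0.16823691,  0.00513747]), [np.float64(0.002060598917215675), np.float64(0.0020605989172156718)])
nest base [0.45035774 0.1362432  0.008     ] [0.44978526 0.14739171 0.008     ] (array([ 0.45890031,  0.13296523, -0.00234987]), [np.float64(0.0016521910443475613), np.float64(0.00165219104434759)])
pkg [0.45432172 0.13611631 0.055     ] [0.4564934  0.13533535 0.055     ] (array([0.45611284, 0.13542398, 0.05438166]), [np.float64(0.0007242146738952717), np.float64(0.0007242146738954656)])
pink [0.54143532 0.01674253 0.008     ] [0.54569898 0.01723351 0.008     ] (array([0.54728043, 0.01381942, 0.004644  ]), [np.float64(0.001142582940700277), np.float64(0.0011425829407003111)])
cam in tool [ 0.06800472  0.0003011  -0.16350894] 
 [[-1.04680386e-03  9.63305103e-01  2.68406750e-01]
 [ 9.99999202e-01  8.18500758e-04  9.62483502e-04]
 [ 7.07474141e-04  2.68407543e-01 -9.63305191e-01]] [[319.0980245  241.78985281]
 [319.04255496 257.87982306]]
```

View pics/z1.png

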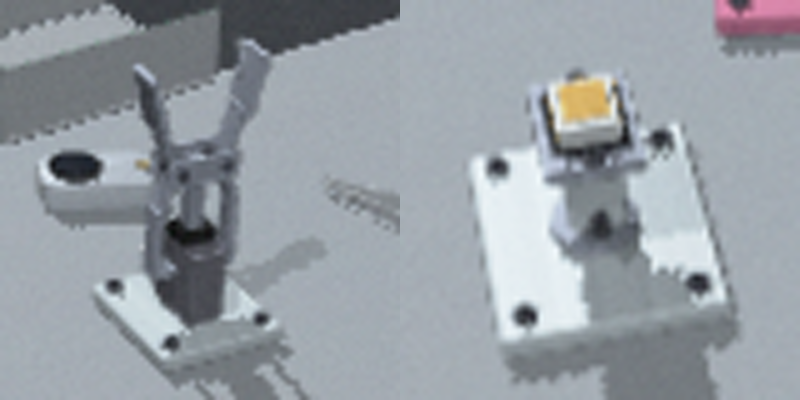

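View pics/z2.png

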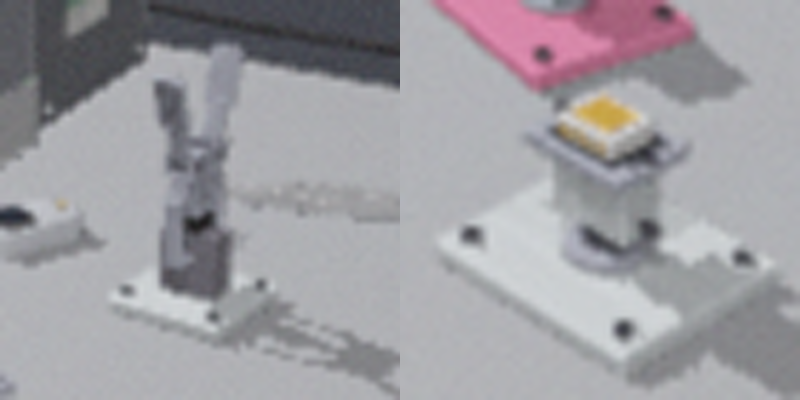

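```bash
cat >> h.py <<'E'
def toolR(s): return R.from_euler('xyz',s['tool_rot'],degrees=True).as_matrix()
def delta(target,yaw):
    "shift + rotvec in tool axes to reach pose (tool down, yaw)"
    s=robot.read_state();Rt=toolR(s)
    Rg=R.from_euler('xyz',[180,0,yaw],degrees=True).as_matrix()
    return np.round(Rt.T@(np.array(target)-s['position']),4),np.round(R.from_matrix(Rt.T@Rg).as_rotvec(degrees=True),2)
E
python3 - <<'E'
from h import *
ms=cam('scene');md=cam('side')
p,e=tri([ray(ms,359,178.6),ray(md,338.9,179.4)]);q,e2=tri([ray(ms,381,173.4),ray(md,349.7,172.9)])
print(p,e,q,e2,np.degrees(np.arctan2(*(q-p)[[1,0]])))
# base corners z=.008 post
for u,v in [(94,290),(280,330),(175,370)]:
    print(onz(ms,u/5+330,v/5+165,.008))
for u,v in [(470,155),(680,125),(735,325),(505,350)]:
    print('nest',onz(ms,(u-400)/5.714+212,v/5.714+260,.008))
print(delta([.505,-.166,.30],24.3))
E
```

```text
[ 0.53787566 -0.14465712  0.11740972] [np.float64(0.0012867313495043774), np.float64(0.001286731349504369)] [ 0.52954707 -0.19074996  0.12099914] [np.float64(0.0005024465545324953), np.float64(0.00050244655453256)] -100.24235282457657
[ 0.55895862 -0.1409642   0.008     ]
[ 0.49630682 -0.18775575  0.008     ]
[ 0.49556929 -0.13503924  0.008     ]
nest [0.50377814 0.15366005 0.008     ]
nest [0.48415789 0.09449941 0.008     ]
nest [0.40011387 0.11900089 0.008     ]
nest [0.42369141 0.17662658 0.008     ]
(array([ 0.3921, -0.3655, -0.0905]), array([-0.1 ,  0.01, -0.01]))
```

move_arm(
  moves="0 0 -0.04 0 0 0; 0 0 -0.08 0 0 7; 0.03 -0.03 -0.09 0 0 14; 0.06 -0.06 -0.09 0 0 21; 0.09 -0.09 -0.09 0 0 28; 0.12 -0.115 -0.09 0 0 31; 0.15 -0.14 -0.09 0 0 31; 0.18 -0.17 -0.09 0 0 31; 0.21 -0.2 -0.09 0 0 31; 0.24 -0.228 -0.09 0 0 31; 0.27 -0.255 -0.09 0 0 31; 0.3 -0.283 -0.09 0 0 31; 0.33 -0.31 -0.09 0 0 31; 0.36 -0.34 -0.09 0 0 31; 0.392 -0.3655 -0.09 0 0 31; 0.392 -0.3655 -0.09 0 0 31; 0.392 -0.3655 -0.09 0 0 31; 0.392 -0.3655 -0.09 0 0 31",
  grip=0,
)

```text
clock: 1.65
position: [0.5047, -0.1668, 0.2995]
tool_rot: [180.0, 0.1, -6.7]
force: [-0.1, -0.2, -0.1]
width: 0.0854
```

```bash
python3 - <<'E'
from h import *
s=robot.read_state();print(s['clock'],s['position'],s['tool_rot'],s['joint_pos'],s['qd'].round(1))
import pickle
m,im=save('wrist','w1.png');pickle.dump(m,open('w1.pkl','wb'))
E
```

```text
1.65 [ 0.50468637 -0.1668497   0.29953298] [ 1.79963357e+02  5.16985940e-02 -6.69802338e+00] [ 12.36176234  14.06294781   1.25294139 111.46093224  -0.32153709
  54.52671328 -82.93401442] [ 1.6 -0.1  1.7  0.2  0.   0.1 -0.1]
```

View pics/w1.png

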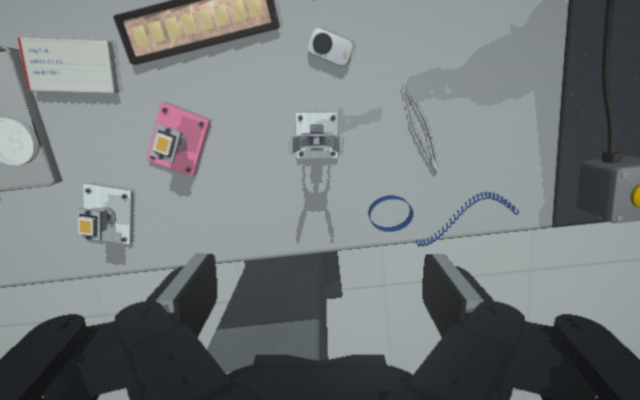

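The wrist view shows the tweezers on the post at about (317,137), the nest base at (107,213) with its package at (88,227), and the pink look-alike at (180,138). I'll go lower for a second, closer view.

move_arm(
  moves="-0.01 0.002 0.033 0 0 0; -0.02 0.003 0.066 0 0 0; -0.03 0.0045 0.1 0 0 0; -0.03 0.0045 0.1 0 0 0; -0.03 0.0045 0.1 0 0 0; -0.03 0.0045 0.1 0 0 0",
)

```text
clock: 2.2
position: [0.4764, -0.169, 0.2013]
tool_rot: [180.0, -0.2, -6.8]
force: [0.2, 0.1, 0.1]
width: 0.0857
```

```bash
python3 - <<'E'
from h import *
s=robot.read_state();print(s['clock'],s['position'],s['tool_rot'],s['qd'].round(1))
import pickle
m,im=save('wrist','w2.png');pickle.dump(m,open('w2.pkl','wb'))
cv2.imwrite('pics/w2z.png',cv2.resize(im[100:290,220:420,::-1],(800,760),interpolation=cv2.INTER_CUBIC)[:600])
a=cv2.imread('pics/w1.png')
c=np.hstack([cv2.resize(a[90:190,270:370],(400,400),interpolation=cv2.INTER_CUBIC),cv2.resize(a[165:265,60:160],(400,400),interpolation=cv2.INTER_CUBIC)])
cv2.imwrite('pics/w1z.png',c)
E
```

```text
2.2 [ 0.47638531 -0.16900143  0.20128465] [ 1.79959177e+02 -1.73007138e-01 -6.83960822e+00] [-0.5 -1.1 -0.5 -1.7 -0.  -0.3 -0. ]
```

View pics/w2.png

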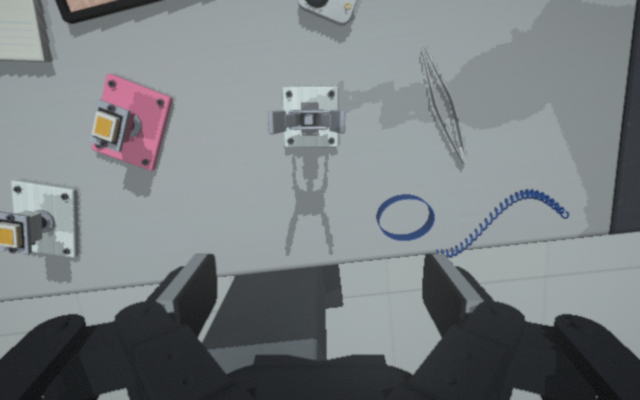

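View pics/w2z.png

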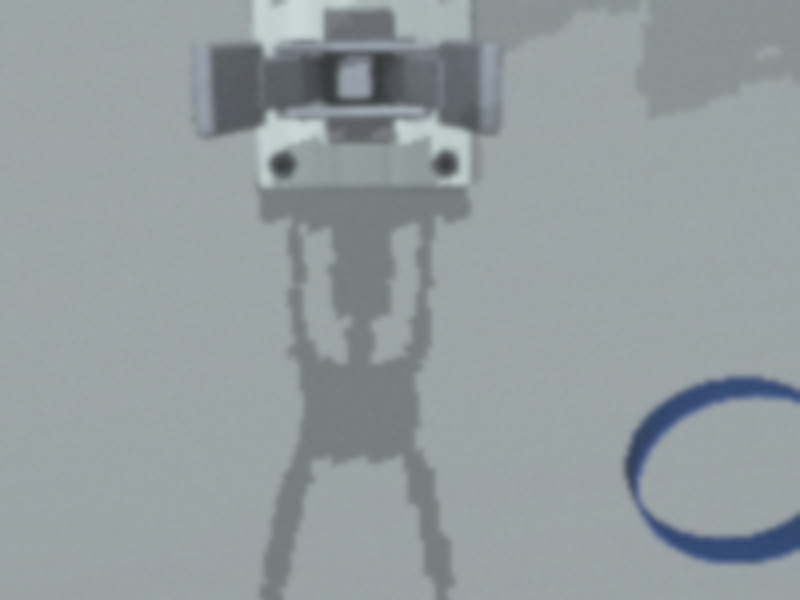

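View pics/w1z.png

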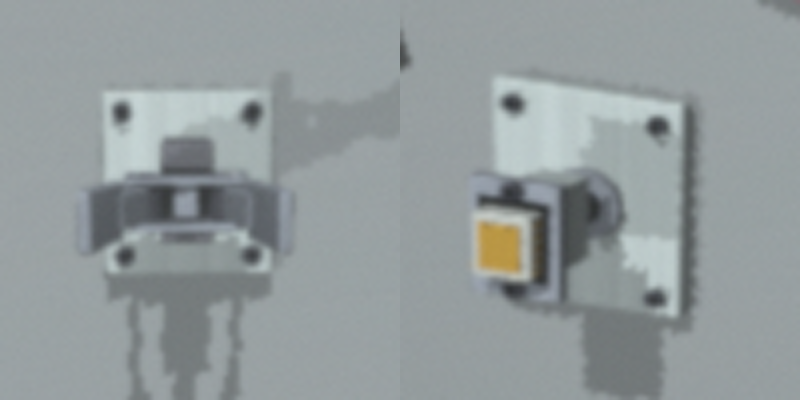

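```bash
python3 - <<'E'
from h import *
import pickle
m1=pickle.load(open('w1.pkl','rb'));m2=pickle.load(open('w2.pkl','rb'))
f2=lambda u,v:((u+.5)/4-.5+220,(v+.5)/4-.5+100)
f1=lambda u,v:((u+.5)/4-.5+270,(v+.5)/4-.5+90)
fn=lambda u,v:((u-400+.5)/4-.5+60,(v+.5)/4-.5+165)
for a,b in [((79,219),(197,88)),((293,221),(497,86)),((186,205),(355,78))]:
    print(tri([ray(m1,*f1(*a)),ray(m2,*f2(*b))]))
g=cv2.cvtColor(cv2.imread('pics/w2.png'),cv2.COLOR_BGR2GRAY);g1=cv2.cvtColor(cv2.imread('pics/w1.png'),cv2.COLOR_BGR2GRAY)
# dark screw holes, centroid
def hole(g,u,v,r=4):
    u=int(round(u));v=int(round(v));w=g[v-r:v+r+1,u-r:u+r+1].astype(float);t=np.median(w)-w;t[t<25]=0
    yy,xx=np.mgrid[v-r:v+r+1,u-r:u+r+1];return (xx*t).sum()/t.sum(),(yy*t).sum()/t.sum()
H2=[hole(g,*p) for p in [(288.5,93.5),(330,93.5),(290,140.5),(330.8,140.5)]]
H1=[hole(g1,*f1(*p)) for p in [(122,112),(251,112),(125,256),(252,256)]]
HN=[hole(g1,*fn(*p)) for p in [(512,103),(657,127),(512,290),(655,298)]]
print(np.round(H2,1).tolist())
for nm,m,H in [('post w2',m2,H2),('post w1',m1,H1),('nest w1',m1,HN)]:
    P=np.array([onz(m,*h,.008) for h in H]);print(nm,P.round(4).tolist())
    ang=lambda d:np.degrees(np.arctan2(d[1],d[0]))
    print(' mean',P.mean(0),'tl-tr',ang(P[1]-P[0]),'bl-br',ang(P[3]-P[2]),'l',ang(P[0]-P[2]),'r',ang(P[1]-P[3]),'sizes',np.linalg.norm(P[1]-P[0]),np.linalg.norm(P[0]-P[2]),np.linalg.norm(P[1]-P[3]))
for a,b in zip(H1,H2): print(tri([ray(m1,*a),ray(m2,*b)])[0])
E
```

```text
(array([ 0.53610939, -0.14017515,  0.11348019]), [np.float64(4.8808146867057914e-05), np.float64(4.880814686711743e-05)])
(array([ 0.53046393, -0.19296382,  0.12257108]), [np.float64(0.00030475067499936376), np.float64(0.0003047506749993577)])
(array([ 0.53325507, -0.16695943,  0.08218116]), [np.float64(0.00022244793724930542), np.float64(0.00022244793724926837)])
[[288.6, 93.9], [331.0, 93.5], [290.4, 140.8], [330.8, 140.6]]
post w2 [[0.5571, -0.1481, 0.008], [0.5524, -0.1899, 0.008], [0.5114, -0.1434, 0.008], [0.5066, -0.1846, 0.008]]
 mean [ 0.53185978 -0.16650742  0.008     ] tl-tr -96.42022423520213 bl-br -96.67593433569795 l -5.952684829608524 r -6.6630765361206 sizes 0.04204078703805345 0.045956263738447294 0.04614023026370112
post w1 [[0.5573, -0.1479, 0.008], [0.552, -0.1896, 0.008], [0.5116, -0.1431, 0.008], [0.5073, -0.1854, 0.008]]
 mean [ 0.53203457 -0.16650949  0.008     ] tl-tr -97.25544627714036 bl-br -95.7773091282248 l -5.961551129747111 r -5.385512156942871 sizes 0.04200812921138929 0.04597232859811593 0.04488951980246464
nest w1 [[0.4954, 0.1502, 0.008], [0.4817, 0.1043, 0.008], [0.4294, 0.1696, 0.008], [0.4205, 0.1222, 0.008]]
 mean [0.45672333 0.13657581 0.008     ] tl-tr -106.63733654799344 bl-br -100.6468406680775 l -16.361808080472294 r -16.343658936826426 sizes 0.0479778937845546 0.06879603849544148 0.06376186799339027
[ 0.55720051 -0.14779337  0.0045917 ]
[ 0.55225114 -0.18955629  0.01405115]
[ 0.51086537 -0.14281288  0.00254268]
[ 0.50481626 -0.1853418  -0.00911384]
```

```bash
python3 - <<'E'
from h import *
print(delta([.5325,-.1665,.13],-6.2))
E
```

```text
(array([ 0.0543, -0.0089,  0.0721]), array([ 0.05, -0.27, -0.6 ]))
```

move_arm(
  moves="0.018 -0.003 0 0 0 -0.3; 0.036 -0.006 0.01 0 0 -0.5; 0.054 -0.009 0.03 0 0 -0.5; 0.054 -0.009 0.055 0 0 -0.5; 0.054 -0.009 0.072 0 0 -0.5; 0.054 -0.009 0.072 0 0 -0.5; 0.054 -0.009 0.072 0 0 -0.5; 0.054 -0.009 0.072 0 0 -0.5",
)

```text
clock: 2.92
position: [0.5314, -0.1654, 0.1298]
tool_rot: [180.0, -0.2, -6.2]
force: [-0.1, 0.2, -0.6]
width: 0.0857
```

```bash
python3 - <<'E'
from h import *
import pickle
s=robot.read_state();print(s['clock'],s['position'],s['tool_rot'],s['qd'].round(1),s['force'])
m,im=save('wrist','w3.png');pickle.dump(m,open('w3.pkl','wb'))
print(proj(m,[s['position']]))
E
```

```text
2.9167 [ 0.53141867 -0.16544377  0.12977651] [179.96800356  -0.22562985  -6.23153164] [ 0.1 -0.6  0.   0.2  0.  -0.3 -0.1] [-0.06087363  0.22143434 -0.62477326]
[[319.03203281 241.91762847]]
```

View pics/w3.png

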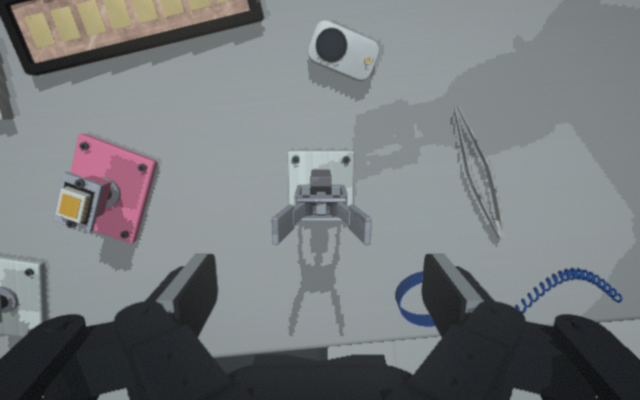

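```bash
python3 - <<'E'
from h import *
import pickle
m=pickle.load(open('w3.pkl','rb'));m2=pickle.load(open('w2.pkl','rb'))
im=cv2.imread('pics/w3.png');cv2.imwrite('pics/w3z.png',cv2.resize(im[180:260,262:382],(720,480),interpolation=cv2.INTER_CUBIC))
for a in [(273,230),(370,231)]: print(onz(m,*a,.121))
E
```

```text
[ 0.53727977 -0.14141586  0.121     ]
[ 0.53106455 -0.19271679  0.121     ]
```

View pics/w3z.png

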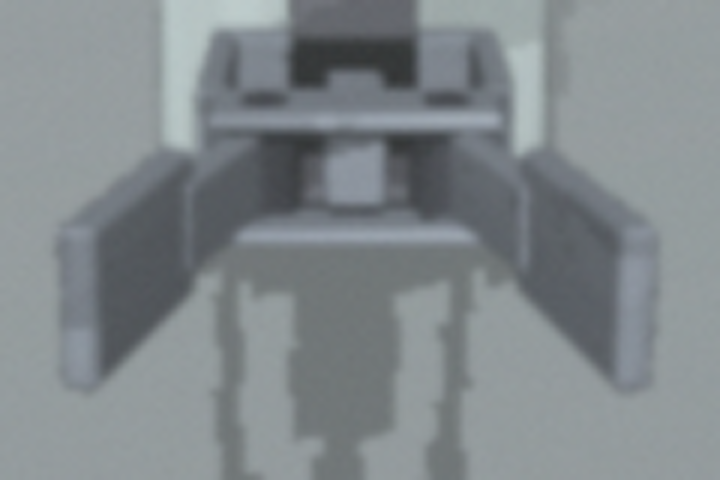

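The zoomed wrist view shows the pad tops at about (272,231) and (371,231), level and parallel to the finger axis, with their centre about 1 mm from the tool axis. I'll correct for that and descend.

```bash
python3 - <<'E'
from h import *
print(delta([.533,-.167,.085],-6.3))
E
```

```text
(array([0.0017, 0.0013, 0.0449]), array([ 0.03, -0.24,  0.07]))
```

move_arm(
  moves="0.0017 0.0013 0 0 0 0; 0.0017 0.0013 0.01 0 0 0; 0.0017 0.0013 0.02 0 0 0; 0.0017 0.0013 0.03 0 0 0; 0.0017 0.0013 0.038 0 0 0; 0.0017 0.0013 0.045 0 0 0; 0.0017 0.0013 0.045 0 0 0; 0.0017 0.0013 0.045 0 0 0",
)

```text
clock: 3.63
position: [0.5305, -0.1662, 0.0819]
tool_rot: [-180.0, 0.1, -6.2]
force: [1.6, -0.7, 0.0]
width: 0.0856
```

```bash
python3 - <<'E'
from h import *
s=robot.read_state();print(s['clock'],s['position'],s['tool_rot'],s['force'])
m,im=save('scene','s4.png')
c1=cv2.resize(im[150:250,310:410,::-1],(500,500),interpolation=cv2.INTER_CUBIC)
cv2.imwrite('pics/s4z.png',c1)
E
```

```text
3.6333 [ 0.53048887 -0.1661572   0.08192593] [-1.79987856e+02  1.01701471e-01 -6.21499311e+00] [ 1.57202962 -0.74820068  0.03459128]
```

View pics/s4z.png

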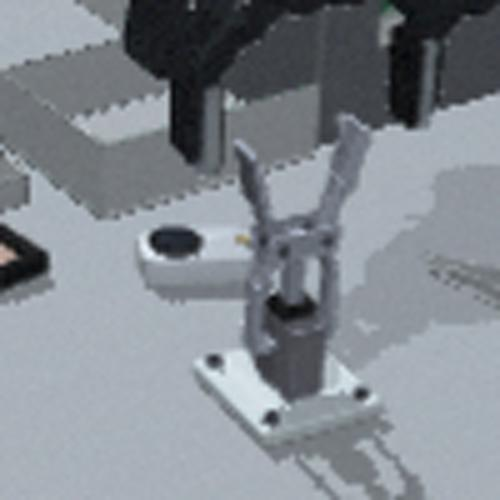

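```bash
python3 - <<'E'
from h import *
s=robot.read_state();print(s['clock'],s['position'],s['force'],s['qd'].round(1))
y=toolR(s)[:,1];ms=cam('scene')
P=[s['position']+y*a+[0,0,.013] for a in (-.043,.043)]
print((proj(ms,P)-[310,150])*5, (proj(ms,[[.532,-.1665,.04]])-[310,150])*5)
m,im=save('side','d4.png')
cv2.imwrite('pics/d4z.png',cv2.resize(im[140:240,290:390,::-1],(500,500),interpolation=cv2.INTER_CUBIC))
m,im=save('wrist','w4.png');s=robot.read_state();print(s['clock'],s['position'],s['force'],s['qd'].round(1))
m,im=save('scene','s4.png')
c1=cv2.resize(im[150:250,310:410,::-1],(500,500),interpolation=cv2.INTER_CUBIC)
cv2.imwrite('pics/s4z.png',c1)
E
```

```text
3.6833 [ 0.53097686 -0.16627803  0.08247081] [-0.24950069  0.58999626  0.51030025] [-0.1 -0.7  0.1 -0.4 -0.1  0.2  0. ]
[[200.98650084 213.05412894]
 [391.99951531 168.46485033]] [[288.44249145 311.04780887]]
3.7833 [ 0.53139002 -0.16642111  0.08305327] [ 0.13718344 -0.31150842 -0.51880118] [ 0.  -0.3  0.1 -0.1  0.1 -0.  -0.1]
```

View pics/s4z.png

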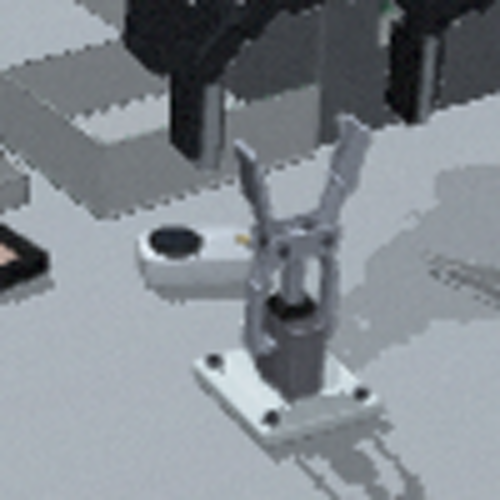

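View pics/w4.png

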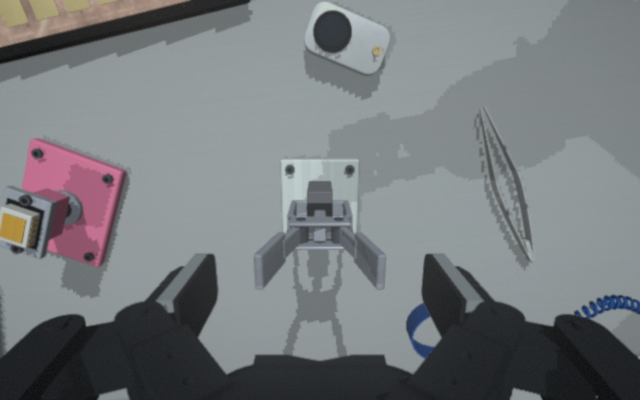

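```bash
python3 - <<'E'
from h import *
s=robot.read_state();mw=cam('wrist');ms=cam('scene')
for a in [(262,270),(378,270)]: print(onz(mw,*a,.121))
Rt=toolR(s)
for a,b in [((205,256),(200/5+310,165/5+150)),((433,256),(415/5+310,120/5+150))]:
    x,e=tri([ray(mw,*a),ray(ms,*b)]);print(x,e,Rt.T@(x-s['position']))
E

```

```text
[ 0.53755431 -0.14411     0.121     ]
[ 0.53248396 -0.19041857  0.121     ]
[ 0.54139843 -0.12236704  0.11427112] [np.float64(0.003128403525782989), np.float64(0.0031284035257830908)] [ 0.00514749 -0.04486333 -0.03109515]
[ 0.52965185 -0.21810494  0.11163673] [np.float64(0.003007747482869375), np.float64(0.003007747482869392)] [ 0.00383663  0.05158332 -0.02845076]
```

View pics/d4z.png

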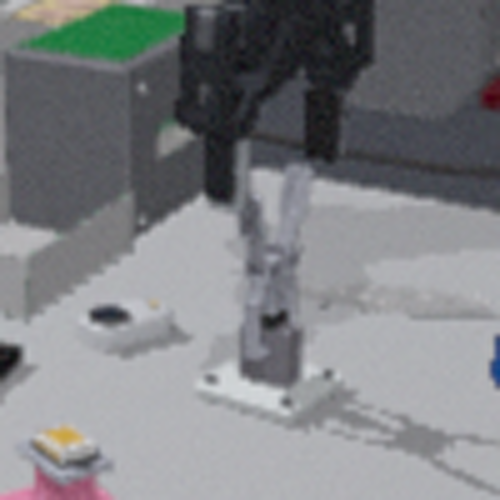

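```bash
python3 - <<'E'
from h import *
s=robot.read_state();mw=cam('wrist');ms=cam('scene');md=cam('side')
Rt=toolR(s)
for a,b in [((334,180),(200/5+310,168/5+150)),((354.2,172),(415/5+310,122/5+150))]:
    x,e=tri([ray(md,*a),ray(ms,*b)]);print(x,e,Rt.T@(x-s['position']))
y=Rt[:,1]
for zz in (.013,.019,.03):
  P=[s['position']+y*a+[0,0,zz] for a in (-.045,.045)]
  print(zz,(proj(ms,P)-[310,150])*5,(proj(md,P)-[290,140])*5,proj(mw,P))
E

```

```text
[ 0.5387962  -0.12350459  0.117585  ] [np.float64(0.003674492886757493), np.float64(0.0036744928867574324)] [ 0.0026867  -0.04345025 -0.03441105]
[ 0.52981593 -0.22152316  0.11242609] [np.float64(0.0010910552257925885), np.float64(0.001091055225792529)] [ 0.00437066  0.05496376 -0.02923926]
0.013 [[196.03361276 211.91401202]
 [395.9437801  165.30315075]] [[224.73075731 249.83122   ]
 [318.04565539 197.89873873]] [[224.00730091 252.67399798]
 [414.02628779 252.57574786]]
0.019 [[196.68236667 198.09449443]
 [397.19826005 151.84445224]] [[224.97008425 238.47230997]
 [318.48150522 187.15623653]] [[220.48387203 258.1543433 ]
 [417.50378959 258.0565442 ]]
0.03 [[197.88161655 172.52152012]
 [399.51599449 126.94903584]] [[225.41183526 217.50361523]
 [319.2856342  167.33436797]] [[213.29831382 269.32803222]
 [424.59623527 269.23200692]]
```

The views from scene (350,184) and side (334,180) agree that the open fingertips are at about z = 0.113. That is roughly 30 mm behind the TCP, not the 13 mm I expected. I'll part-close without touching to see how they swing.

move_arm(
  moves="0 0 0 0 0 0; 0 0 0 0 0 0; 0 0 0 0 0 0; 0 0 0 0 0 0; 0 0 0 0 0 0",
  grip=0.28,
  newtons=30,
)

```text
clock: 4.25
position: [0.5311, -0.1663, 0.0829]
tool_rot: [180.0, -0.0, -6.2]
force: [0.5, 0.3, 0.2]
width: 0.0613
```

```bash
python3 - <<'E'
from h import *
s=robot.read_state();print(s['clock'],s['position'],s['force'],s['width'])
m,im=save('side','d5.png');m,im2=save('scene','s5.png')
cv2.imwrite('pics/v5.png',np.hstack([cv2.resize(i,(400,400),interpolation=cv2.INTER_CUBIC) for i in (im2[150:230,330:410,::-1],im[150:230,310:390,::-1])]))
m,im=save('wrist','w5.png')
E
```

```text
4.25 [ 0.53109322 -0.16633004  0.08288943] [0.49567252 0.28200781 0.16562213] 0.06133892644051233
```

View pics/v5.png

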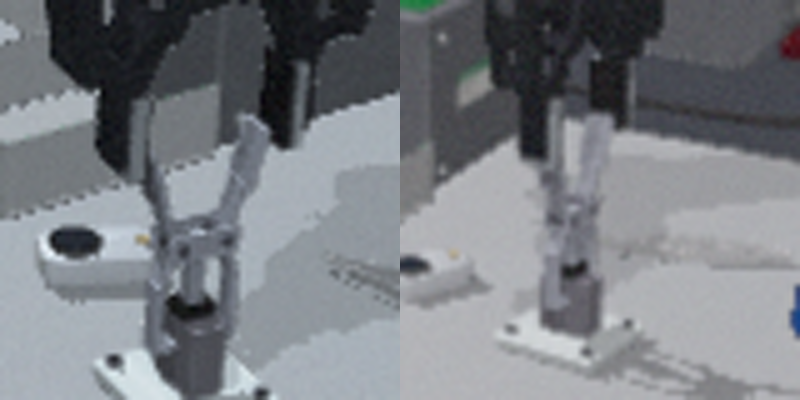

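View pics/w5.png

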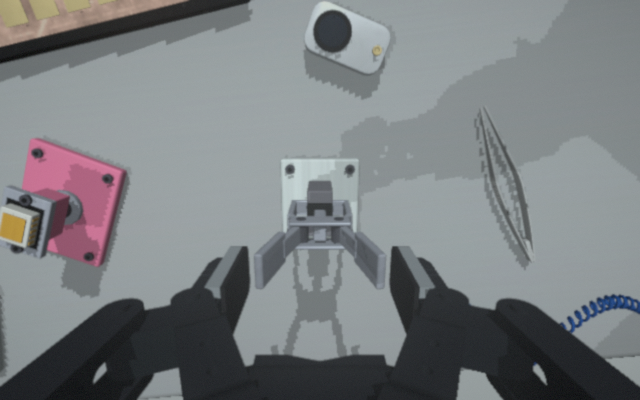

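```bash
python3 - <<'E'
from h import *
s=robot.read_state();mw=cam('wrist');ms=cam('scene');md=cam('side')
Rt=toolR(s)
for a,b in [((336.4,181),(355,184.8)),((352.8,175),(387,178.7))]:
    x,e=tri([ray(md,*a),ray(ms,*b)]);print(x,e,Rt.T@(x-s['position']))
y=Rt[:,1]
for zz in (0.007,.013,.019,.025):
  P=[s['position']+y*a+[0,0,zz] for a in (-.034,.034)]
  print(zz,(proj(ms,P)-[330,150])*5,(proj(md,P)-[310,150])*5,proj(mw,P))
E

```

```text
[ 0.53798104 -0.13491379  0.11178989] [np.float64(0.003276908561317521), np.float64(0.003276908561317494)] [ 0.00346591 -0.0319686  -0.02897072]
[ 0.52510453 -0.20273748  0.11040263] [np.float64(0.001436006442950635), np.float64(0.0014360064429505617)] [-0.00198967  0.03685066 -0.02758237]
0.007 [[120.88344945 220.99093036]
 [271.4653697  185.48327413]] [[137.12934168 205.19075172]
 [207.43036107 165.47607048]] [[249.74620285 247.50414364]
 [388.34393339 247.4335971 ]]
0.013 [[121.60875237 207.30743603]
 [272.64593741 172.06776761]] [[137.39594706 193.96578993]
 [207.84451328 154.71185477]] [[247.26362026 252.61386572]
 [390.78005904 252.54363412]]
0.019 [[122.33824997 193.53434494]
 [273.83300596 158.5672523 ]] [[137.66381625 182.68671782]
 [208.26052878 143.89833048]] [[244.59780345 258.09997255]
 [393.39609155 258.03028429]]
0.025 [[123.07197106 179.6709053 ]
 [275.02661671 144.98104205]] [[137.93295807 171.35315091]
 [208.67841991 133.03516484]] [[241.72761638 264.00579195]
 [396.21279478 263.93692508]]
```

move_arm(
  moves="0.002 0 0.003 0 0 0; 0.002 0 0.005 0 0 0; 0.002 0 0.005 0 0 0; 0.002 0 0.005 0 0 0",
)

```text
clock: 4.73
position: [0.5329, -0.1664, 0.0775]
tool_rot: [-180.0, 0.0, -6.2]
force: [0.8, 0.0, 0.5]
width: 0.0612
```

move_arm(
  moves="0 0 0 0 0 0; 0 0 0 0 0 0; 0 0 0 0 0 0; 0 0 0 0 0 0; 0 0 0 0 0 0",
  grip=0.45,
  newtons=30,
)

```text
clock: 5.15
position: [0.534, -0.1668, 0.0788]
tool_rot: [180.0, -0.1, -6.2]
force: [0.1, 0.5, 5.8]
width: 0.0473
```

```bash
cat > look.py <<'E'
from h import *
import sys
n=sys.argv[1]
s=robot.read_state();print(s['clock'],s['position'],s['tool_rot'],s['force'],s['moment'],s['width'])
m,im=save('side','d%s.png'%n);m,im2=save('scene','s%s.png'%n)
cv2.imwrite('pics/v%s.png'%n,np.hstack([cv2.resize(i,(400,400),interpolation=cv2.INTER_CUBIC) for i in (im2[150:230,330:410,::-1],im[150:230,310:390,::-1])]))
m,im=save('wrist','w%s.png'%n)
E
python3 look.py 6
```

```text
5.15 [ 0.53400233 -0.16679045  0.07883202] [ 1.79984755e+02 -1.12475961e-01 -6.22259135e+00] [0.09753395 0.53285315 5.79786175] [ 0.03117887  0.07998417 -0.00281143] 0.04728777504991998
```

View pics/v6.png

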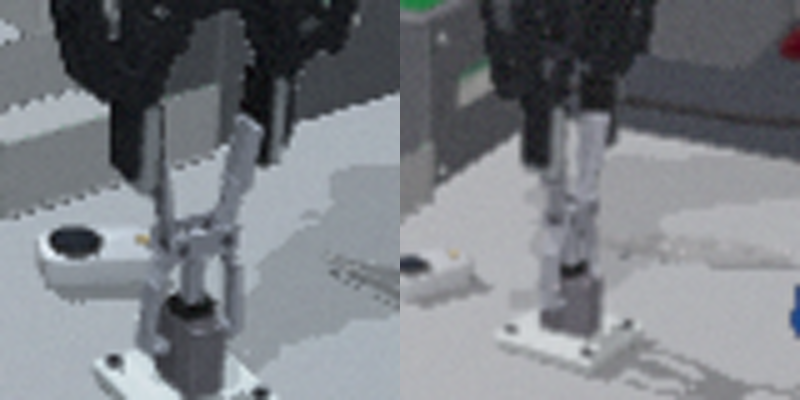

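View pics/w6.png

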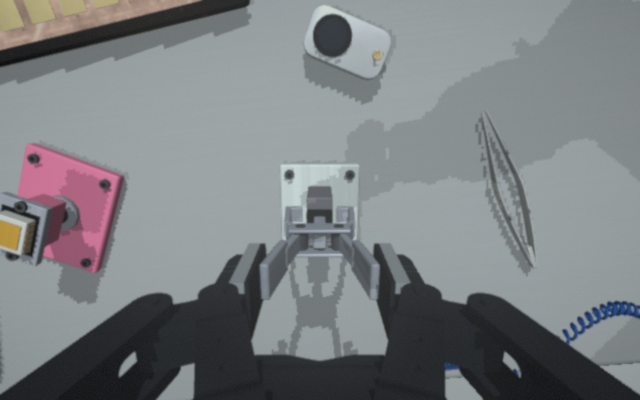

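move_arm(
  moves="0 0 0 0 0 0; 0 0 0 0 0 0; 0 0 0 0 0 0; 0 0 0 0 0 0; 0 0 0 0 0 0; 0 0 0 0 0 0; 0 0 0 0 0 0; 0 0 0 0 0 0",
  grip=0.8,
  newtons=35,
)

```text
clock: 5.97
position: [0.5357, -0.1672, 0.0804]
tool_rot: [180.0, -0.3, -6.2]
force: [-1.8, 0.3, 14.6]
width: 0.0282
```

```bash
python3 look.py 7
```

```text
5.9667 [ 0.53574802 -0.16717716  0.08044955] [179.96429757  -0.31352965  -6.22999758] [-1.76554657  0.2810452  14.62821107] [ 0.13115567  0.30270239 -0.05230438] 0.028192946573643133
```

View pics/v7.png

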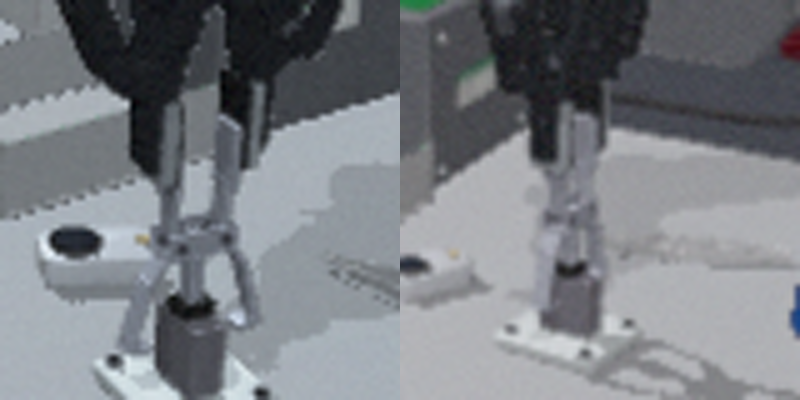

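View pics/w7.png

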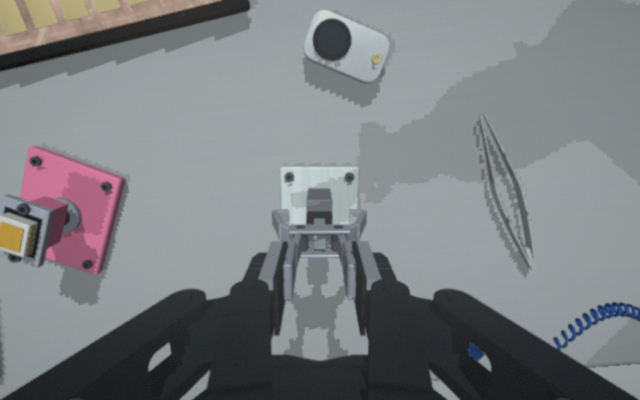

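The tweezers are squeezed to the stop, with the jaws open either side of the post (scene view, jaw tips about (357,219) and (380,214)). Lifting straight up now.

move_arm(
  moves="0 0 -0.004 0 0 0; 0 0 -0.01 0 0 0; 0 0 -0.02 0 0 0; 0 0 -0.035 0 0 0; 0 0 -0.055 0 0 0; 0 0 -0.08 0 0 0; 0 0 -0.1 0 0 0; 0 0 -0.11 0 0 0; 0 0 -0.11 0 0 0; 0 0 -0.11 0 0 0",
)

```text
clock: 6.95
position: [0.5328, -0.1665, 0.1879]
tool_rot: [180.0, -0.0, -6.2]
force: [0.5, -0.1, -0.9]
width: 0.0284
```

```bash
python3 - <<'E'
from h import *
import pickle
s=robot.read_state();print(s['clock'],s['position'],s['tool_rot'],s['force'],s['moment'],s['width'])
m,im=save('wrist','w8.png');pickle.dump((m,s),open('w8.pkl','wb'))
cv2.imwrite('pics/w8z.png',cv2.resize(im[190:290,260:380,::-1],(720,600),interpolation=cv2.INTER_CUBIC))
E
```

```text
6.95 [ 0.53283019 -0.16646179  0.18785246] [ 1.79999575e+02 -1.33538422e-02 -6.21775249e+00] [ 0.45427373 -0.07607499 -0.8743156 ] [ 0.04782756  0.07659976 -0.02911675] 0.028443571380059363
```

View pics/w8.png

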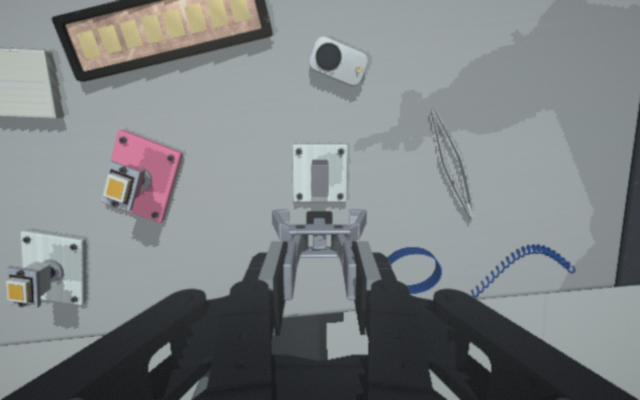

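View pics/w8z.png

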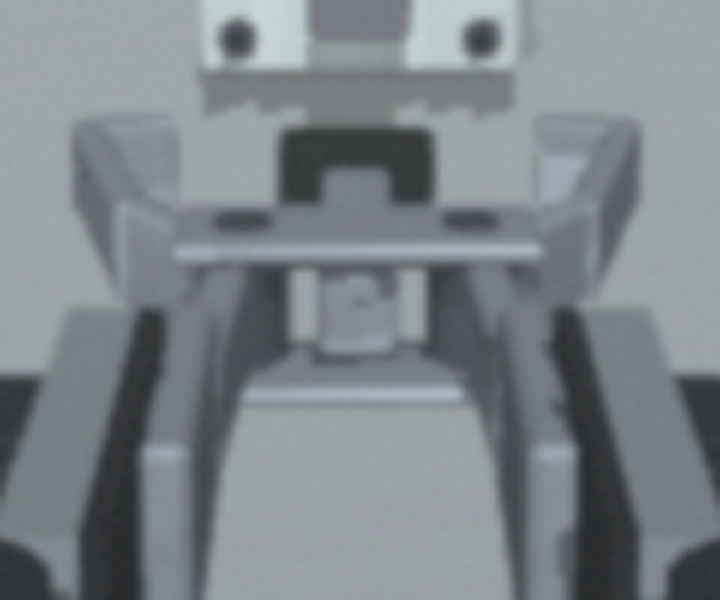

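```bash
python3 - <<'E'
from h import *
import pickle
m,s=pickle.load(open('w8.pkl','rb'));Rt=toolR(s)
f=lambda u,v:((u+.5)/6-.5+260,(v+.5)/6-.5+190)
def tool(u,v,z): # ray hit plane tool z
    o,d=ray(m,*f(u,v));o=Rt.T@(o-s['position']);d=Rt.T@d;return o+d*(z-o[2])/d[2]
print('foot far bottom edge',tool(357,128,.0404))
for p in [(180,262),(540,262),(245,400),(460,400)]: print('hub',p,tool(*p,.0404-.042))
print('stem',tool(357,315,.0404-.042))
for p in [(75,122),(640,122)]: print('jaw corner',tool(*p,.052))
m1,m2=[pickle.load(open(f'w{i}.pkl','rb')) for i in (1,2)]
print(Rt.T@(np.array([.5333,-.1670,.04])-[.53575,-.16718,.08045]))
# nest from w8 : package and holes
im=cv2.imread('pics/w8.png');cv2.imwrite('pics/w8n.png',cv2.resize(im[220:320,0:100],(600,600),interpolation=cv2.INTER_CUBIC))
E
```

```text
foot far bottom edge [ 3.83413863e-03 -3.99067893e-05  4.04000000e-02]
hub (180, 262) [ 0.0053492  -0.01476971 -0.0016    ]
hub (540, 262) [ 0.00533134  0.0153411  -0.0016    ]
hub (245, 400) [-0.00721185 -0.00952866 -0.0016    ]
hub (460, 400) [-0.00722144  0.00880258 -0.0016    ]
stem [ 5.72482223e-04  3.05738193e-05 -1.60000000e-03]
jaw corner [ 0.00088387 -0.03086408  0.052     ]
jaw corner [0.00084195 0.0308356  0.052     ]
[-2.46451064e-03  8.61116299e-05  4.04494273e-02]
```

View pics/w8n.png

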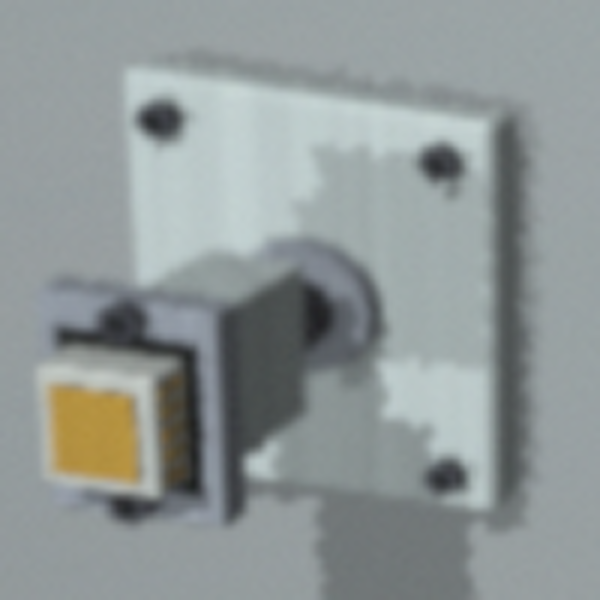

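The foot shows at about (319,217) between the open jaws, centred across the fingers and about 3 mm behind the tool axis in tool x. The nest is at lower left, package about (17,291). Moving toward the nest for close views.

```bash
python3 - <<'E'
from h import *
print(delta([.44,.065,.19],-16.5))
E
```

```text
(array([-0.1166, -0.22  , -0.0028]), array([-0.  ,  0.1 , 10.29]))
```

move_arm(
  moves="-0.01 -0.02 -0.003 0 0 1; -0.025 -0.047 -0.003 0 0 3; -0.04 -0.075 -0.003 0 0 5; -0.056 -0.105 -0.003 0 0 7; -0.072 -0.135 -0.003 0 0 8.5; -0.088 -0.165 -0.003 0 0 10.3; -0.104 -0.195 -0.003 0 0 10.3; -0.113 -0.213 -0.003 0 0 10.3; -0.1166 -0.22 -0.003 0 0 10.3; -0.1166 -0.22 -0.003 0 0 10.3; -0.1166 -0.22 -0.003 0 0 10.3; -0.1166 -0.22 -0.003 0 0 10.3",
)

```text
clock: 8.0
position: [0.4414, 0.0631, 0.1904]
tool_rot: [179.9, 0.0, -16.7]
force: [-0.3, 0.5, 0.1]
width: 0.0287
```

```bash
python3 - <<'E'
from h import *
import pickle
s=robot.read_state();print(s['clock'],s['position'],s['tool_rot'],s['force'],s['width'])
m,im=save('wrist','w9.png');pickle.dump((m,s),open('w9.pkl','wb'))
E
```

```text
8.0 [0.44137453 0.06310291 0.19039483] [ 1.79938809e+02  1.01792330e-02 -1.66627202e+01] [-0.34591314  0.52502566  0.10587907] 0.028653278530746666
```

View pics/w9.png

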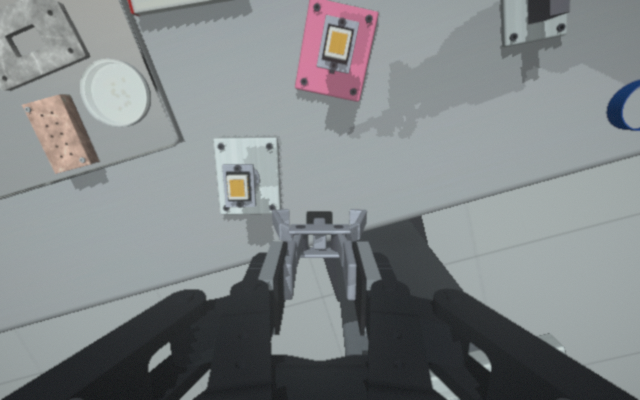

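move_arm(
  moves="0 -0.02 0 0 0 0; 0 -0.05 0 0 0 0; 0 -0.085 0 0 0 0; 0 -0.12 0 0 0 0; 0 -0.14 0 0 0 0; 0 -0.14 0 0 0 0; 0 -0.14 0 0 0 0; 0 -0.14 0 0 0 0",
)

```text
clock: 8.72
position: [0.4808, 0.1968, 0.1904]
tool_rot: [179.9, 0.0, -16.7]
force: [-0.3, -0.8, -1.0]
width: 0.0288
```

```bash
python3 - <<'E'
from h import *
import pickle
s=robot.read_state();print(s['clock'],s['position'],s['tool_rot'],s['force'],s['width'])
m,im=save('wrist','w10.png');pickle.dump((m,s),open('w10.pkl','wb'))
a=cv2.imread('pics/w9.png')
print('see');cv2.imwrite('pics/n9.png',cv2.resize(a[125:225,200:300],(600,600),interpolation=cv2.INTER_CUBIC))
E
```

```text
8.7167 [0.48082894 0.19684318 0.19036944] [ 1.79892647e+02  3.13207036e-02 -1.66670124e+01] [-0.26269194 -0.76911167 -0.95012792] 0.028770854735420782
see
```

View pics/w10.png

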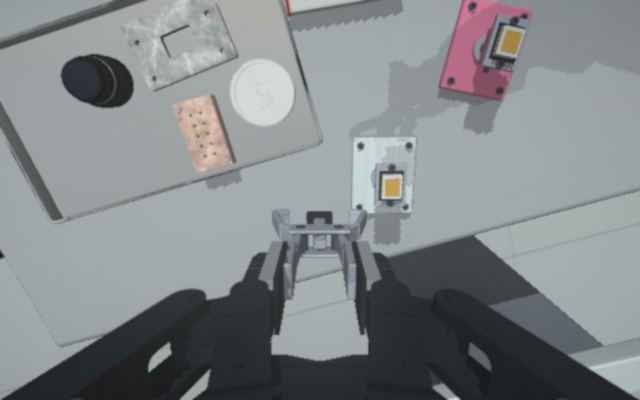

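View pics/n9.png

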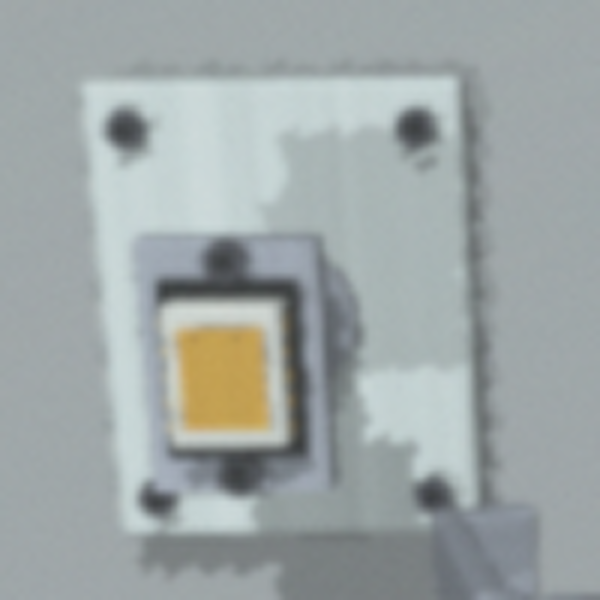

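```bash
cat > nest.py <<'E'
from h import *
import pickle
def hole(g,u,v,r=4):
    u=int(round(u));v=int(round(v));w=g[v-r:v+r+1,u-r:u+r+1].astype(float);t=np.median(w)-w;t[t<25]=0
    yy,xx=np.mgrid[v-r:v+r+1,u-r:u+r+1];return (xx*t).sum()/t.sum(),(yy*t).sum()/t.sum()
def gold(im,box):
    x0,y0,x1,y1=box;h=cv2.cvtColor(im,cv2.COLOR_BGR2HSV)[y0:y1,x0:x1]
    mk=cv2.inRange(h,(12,110,110),(32,255,255));n,l,st,c=cv2.connectedComponentsWithStats(mk);k=1+np.argmax(st[1:,4])
    cn,_=cv2.findContours((l==k).astype(np.uint8),cv2.RETR_EXTERNAL,cv2.CHAIN_APPROX_NONE)
    return c[k]+[x0,y0],cv2.minAreaRect(cn[0]),st[k]
E
python3 - <<'E'
from nest import *
ang=lambda d:np.degrees(np.arctan2(d[1],d[0]))
G=[]
for n,box,hs in [(9,(215,160,265,210),[(221,146),(269,146),(226,208),(272,207)]),(10,(370,165,415,210),[(361,146),(409,146),(359,207),(405,207)])]:
    m,s=pickle.load(open(f'w{n}.pkl','rb'));im=cv2.imread(f'pics/w{n}.png');g=cv2.cvtColor(im,cv2.COLOR_BGR2GRAY)
    c,r,st=gold(im,box);print(n,c,r,st);G.append(ray(m,*c))
    H=[hole(g,*h) for h in hs];P=np.array([onz(m,*h,.008) for h in H])
    print(np.round(H,1).tolist(),P.mean(0),[round(float(ang(d)),2) for d in (P[1]-P[0],P[3]-P[2],P[0]-P[2],P[1]-P[3])],np.linalg.norm(P[1]-P[0]),np.linalg.norm(P[0]-P[2]),np.linalg.norm(P[1]-P[3]))
    G[-1]=(*G[-1],)
    for z in (.052,.058,.064): print(z,onz(m,*c,z))
print('lid',tri(G))
ms=cam('scene');md=cam('side')
R_=list(G)
for n,m,box in [('scene0',ms,(225,265,265,295)),('side0',md,(300,250,325,272))]:
    c,r,st=gold(cv2.imread(f'pics/{n}.png'),box);print(n,c,st);R_.append(ray(m,*c))
print('lid4',tri(R_),'ext',tri(R_[2:]))
E
```

```text
9 [236.68627451 187.59313725] ((21.5, 27.5), (15.0, 13.0), 90.0) [ 15  20  14  16 204]
[[220.6, 146.3], [268.8, 146.2], [225.8, 208.2], [271.9, 207.2]] [0.45756235 0.13565812 0.008     ] [-106.52, -105.49, -16.31, -16.11] 0.04809642523052576 0.06465402793916211 0.06378780999416139
0.052 [0.45791316 0.13575762 0.052     ]
0.058 [0.45888323 0.13392009 0.058     ]
0.064 [0.45985331 0.13208256 0.064     ]
10 [391.98984772 186.92385787] ((22.0, 22.0), (16.0, 12.0), 90.0) [ 16  14  13  17 197]
[[360.2, 145.6], [408.5, 145.3], [359.0, 206.9], [405.0, 206.8]] [0.45755708 0.13533279 0.008     ] [-106.47, -106.59, -16.05, -16.01] 0.048194796634498126 0.06399277589259586 0.06409944269750546
0.052 [0.45762673 0.13521206 0.052     ]
0.058 [0.45938907 0.13604522 0.058     ]
0.064 [0.4611514  0.13687837 0.064     ]
lid (array([0.45806752, 0.13537883, 0.05330289]), [np.float64(5.804208336088308e-05), np.float64(5.804208336087245e-05)])
scene0 [243.62162162 277.10810811] [15 10  8  6 37]
side0 [310.5 261.5] [ 7 10  8  4 20]
lid4 (array([0.45810948, 0.13509836, 0.05453198]), [np.float64(0.00023346557236761517), np.float64(0.0005162829383770891), np.float64(0.0006272318797863034), np.float64(0.0008682455617727886)]) ext (array([0.45720835, 0.13549798, 0.05530915]), [np.float64(0.0006145132212886812), np.float64(0.0006145132212886875)])
```

```bash
python3 - <<'E'
from h import *
print(delta([.4607,.1347,.13],-16.3))
E
```

```text
(array([-0.0013,  0.0648,  0.0605]), array([ 0.11,  0.04, -0.41]))
```

move_arm(
  moves="0 0.012 0 0 0 0; -0.001 0.03 0 0 0 -0.4; -0.0013 0.05 0 0 0 -0.4; -0.0013 0.062 0.01 0 0 -0.4; -0.0013 0.0648 0.03 0 0 -0.4; -0.0013 0.0648 0.05 0 0 -0.4; -0.0013 0.0648 0.06 0 0 -0.4; -0.0013 0.0648 0.06 0 0 -0.4; -0.0013 0.0648 0.06 0 0 -0.4; -0.0013 0.0648 0.06 0 0 -0.4",
)

```text
clock: 9.6
position: [0.4617, 0.1371, 0.1315]
tool_rot: [-180.0, -0.1, -16.1]
force: [-0.2, 0.4, -1.1]
width: 0.0284
```

```bash
cat > look2.py <<'E'
from h import *
import sys,pickle
n=sys.argv[1]
s=robot.read_state();print(s['clock'],s['position'],s['tool_rot'],s['force'],s['moment'].round(2),s['width'])
m,im=save('side','d%s.png'%n);m,im2=save('scene','s%s.png'%n)
cv2.imwrite('pics/v%s.png'%n,np.hstack([cv2.resize(i,(400,400),interpolation=cv2.INTER_CUBIC) for i in (im2[225:325,195:295,::-1],im[220:300,270:350,::-1])]))
m,im=save('wrist','w%s.png'%n);pickle.dump((m,robot.read_state()),open(f'w{n}.pkl','wb'))
cv2.imwrite('pics/w%sz.png'%n,cv2.resize(im[150:270,240:400,::-1],(800,600),interpolation=cv2.INTER_CUBIC))
print(robot.read_state()['position'],robot.read_state()['force'])
E
python3 look2.py 11
```

```text
9.6 [0.46167285 0.1371196  0.13149308] [-1.79964375e+02 -5.90665097e-02 -1.61395132e+01] [-0.24113587  0.39963489 -1.11376326] [ 0.08 -0.05  0.  ] 0.028389642841169557
[0.46183225 0.13760473 0.13168025] [ 0.14248627  0.66809336 -0.90211339]
```

View pics/v11.png

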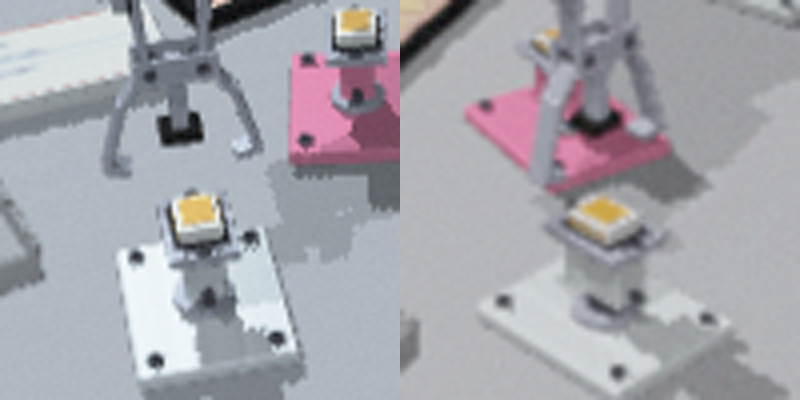

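View pics/w11z.png

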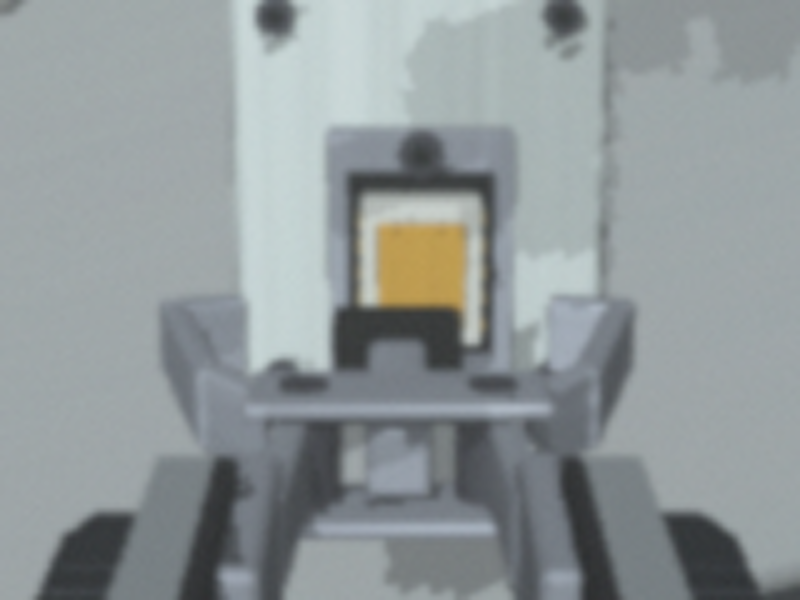

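```bash
python3 - <<'E'
from h import *
print(delta([.4607,.1347,.108],-16.3))
E
```

```text
(array([-0.0003,  0.0031,  0.0237]), array([-0.07, -0.09,  0.19]))
```

move_arm(
  moves="-0.0003 0.002 0 0 0 0; -0.0003 0.003 0.005 0 0 0; -0.0003 0.003 0.01 0 0 0; -0.0003 0.003 0.015 0 0 0; -0.0003 0.003 0.02 0 0 0; -0.0003 0.003 0.0237 0 0 0; -0.0003 0.003 0.0237 0 0 0; -0.0003 0.003 0.0237 0 0 0; -0.0003 0.003 0.0237 0 0 0",
)

```text
clock: 10.5
position: [0.46, 0.1345, 0.107]
tool_rot: [180.0, 0.0, -16.1]
force: [-0.7, -0.3, -0.8]
width: 0.0283
```

```bash
python3 look2.py 12
```

```text
10.5 [0.46000505 0.13454052 0.10702794] [ 1.79996835e+02  4.05195633e-03 -1.61097744e+01] [-0.6504372  -0.33984729 -0.77078449] [-0.04  0.01 -0.01] 0.02830979581937922
[0.46015926 0.13454096 0.10728755] [ 0.22522491 -0.24326839 -0.85933081]
```

View pics/v12.png

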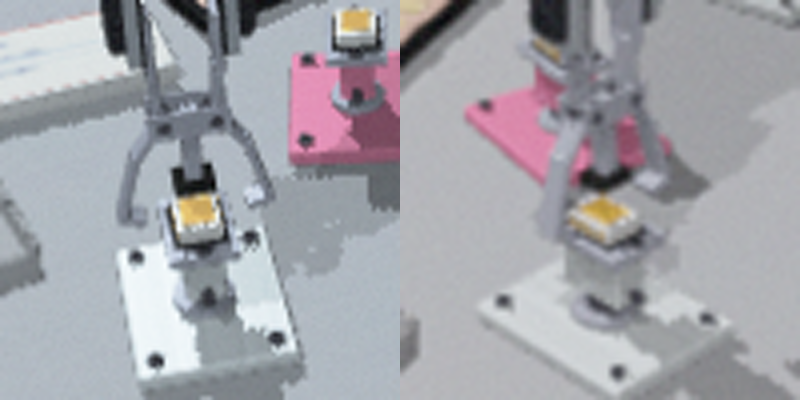

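View pics/w12z.png

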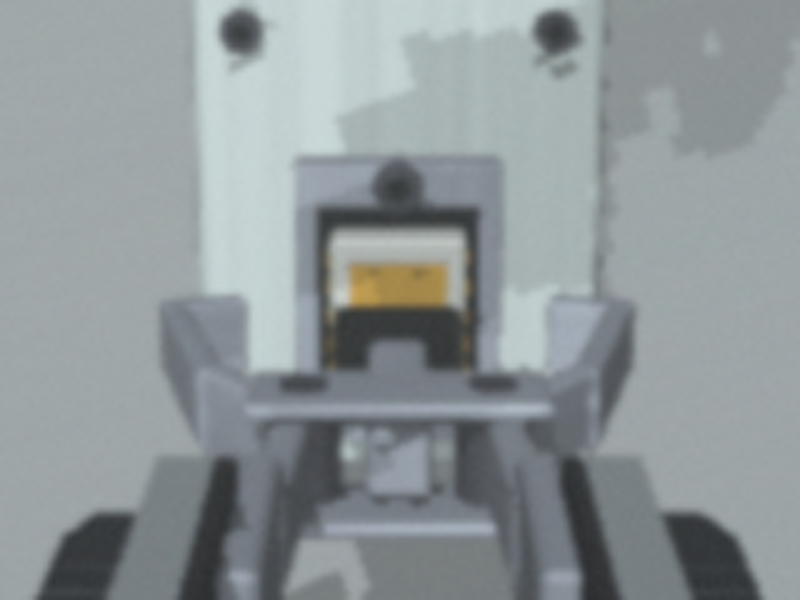

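```bash
python3 - <<'E'
from h import *
import pickle
m,s=pickle.load(open('w12.pkl','rb'));Rt=toolR(s)
f=lambda u,v:((u+.5)/5-.5+240,(v+.5)/5-.5+150)
def T(u,v,z): return Rt.T@(onz(m,*f(u,v),z)-s['position'])
h=(T(242,32,.008)+T(557,32,.008))/2; print('hole mid',h,'centre',h[0]-.0325, h[1],'dir',T(557,32,.008)-T(242,32,.008))
for z in (.045,.047,.049):
  e=T(398,158,z);print('flange far edge',z,e,'centre',e[0]-.020)
  a,b=T(296,260,z),T(503,260,z);print('  flange width',b-a,(a+b)/2)
e=T(398,308,s['position'][2]-.0404);print('foot edge',e,e[0]-.007,'lateral',T(335,318,s['position'][2]-.0404)[1],T(467,318,s['position'][2]-.0404)[1])
c=np.array([.4578,.1355,.05]);print('nest est in tool',Rt.T@(c-s['position']))
for z in (.053,.0545,.056): print('lid gold far edge',T(398,264,z),'white far top edge',T(398,236,z))
E
```

```text
hole mid [0.02933344 0.00016106 0.09929896] centre -0.003166557891795589 0.00016105929242996204 dir [-3.83074077e-05  4.82048170e-02 -1.33807721e-05]
flange far edge 0.045 [ 1.78685444e-02 -2.09494031e-05  6.22945355e-02] centre -0.002131455626652016
  flange width [-1.66293882e-05  2.82321062e-02 -7.83444774e-06] [0.00363561 0.00016657 0.06228893]
flange far edge 0.047 [ 1.83149237e-02 -1.73768875e-05  6.02947085e-02] centre -0.0016850762628219038
  flange width [-1.64820879e-05  2.79820311e-02 -7.76505157e-06] [0.00420806 0.00016848 0.06028915]
flange far edge 0.049 [ 1.87613031e-02 -1.38043720e-05  5.82948815e-02] centre -0.0012386968989917813
  flange width [-1.63347877e-05  2.77319560e-02 -7.69565540e-06] [0.00478051 0.0001704  0.05828937]
foot edge [ 3.70335498e-03 -2.92900887e-06  4.04014511e-02] -0.0032966450222356686 lateral -0.007838109036488555 0.008574398376791378
nest est in tool [-0.00255513 -0.00025047  0.05728663]
lid gold far edge [ 5.37779921e-03 -2.24556571e-05  5.42896589e-02] white far top edge [ 9.19656939e-03 -1.82310614e-05  5.42911485e-02]
lid gold far edge [ 5.81091004e-03 -1.96674749e-05  5.27898271e-02] white far top edge [ 9.60337883e-03 -1.54719756e-05  5.27913064e-02]
lid gold far edge [ 6.24402088e-03 -1.68792927e-05  5.12899952e-02] white far top edge [ 1.00101883e-02 -1.27128899e-05  5.12914642e-02]
```

Lid, flange and foot line up: laterally within 0.3 mm, yaw within 0.2°. In tool x I'll correct by +0.8 mm. Lid estimate z ≈ 0.0545, so contact is expected near TCP z = 0.095. I'll approach slowly by feel.

move_arm(
  moves="0.0004 0 0.001 0 0 0; 0.0008 0 0.0025 0 0 0; 0.0008 0 0.004 0 0 0; 0.0008 0 0.0055 0 0 0; 0.0008 0 0.0065 0 0 0; 0.0008 0 0.0075 0 0 0; 0.0008 0 0.0085 0 0 0; 0.0008 0 0.0085 0 0 0; 0.0008 0 0.0085 0 0 0",
)

```text
clock: 11.4
position: [0.4607, 0.1342, 0.0985]
tool_rot: [180.0, 0.0, -16.1]
force: [-0.5, -0.0, -0.3]
width: 0.0286
```

```bash
python3 look2.py 13
```

```text
11.4 [0.4606571  0.13424218 0.0985161 ] [ 1.79991866e+02  9.81718378e-03 -1.61126025e+01] [-0.49009261 -0.01167682 -0.27766122] [0.04 0.03 0.02] 0.02863979913617719
[0.4607793  0.13428526 0.09863587] [ 0.68028552 -0.05943623 -0.97974316]
```

View pics/v13.png

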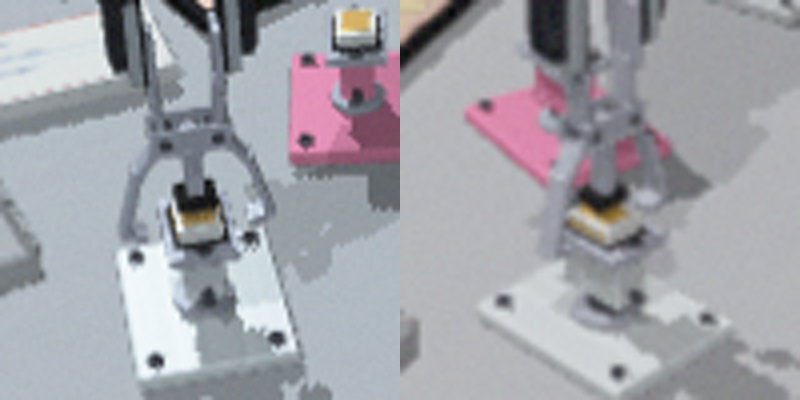

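View pics/w13z.png

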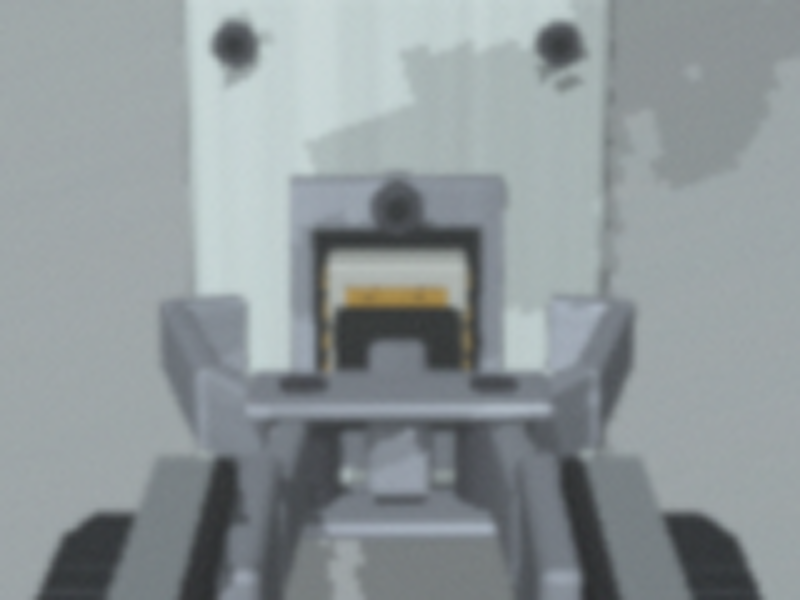

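move_arm(
  moves="0 0 0.0005 0 0 0; 0 0 0.001 0 0 0; 0 0 0.0015 0 0 0; 0 0 0.002 0 0 0; 0 0 0.0025 0 0 0; 0 0 0.003 0 0 0; 0 0 0.0035 0 0 0; 0 0 0.004 0 0 0; 0 0 0.004 0 0 0; 0 0 0.004 0 0 0",
)

```text
clock: 12.38
position: [0.4608, 0.1343, 0.0947]
tool_rot: [180.0, -0.0, -16.1]
force: [-0.2, -0.9, 1.1]
width: 0.0285
```

move_arm(
  moves="0 0 0.0005 0 0 0; 0 0 0.001 0 0 0; 0 0 0.0015 0 0 0; 0 0 0.002 0 0 0; 0 0 0.002 0 0 0; 0 0 0.002 0 0 0",
)

```text
clock: 12.88
position: [0.4609, 0.1343, 0.0928]
tool_rot: [-180.0, -0.0, -16.1]
force: [-0.1, -0.8, 4.3]
width: 0.0287
```

move_arm(
  moves="0 0 0.0004 0 0 0; 0 0 0.0008 0 0 0; 0 0 0.0012 0 0 0; 0 0 0.0016 0 0 0; 0 0 0.0016 0 0 0; 0 0 0.0016 0 0 0; 0 0 0.0016 0 0 0",
)

```text
clock: 13.47
position: [0.461, 0.1343, 0.0914]
tool_rot: [-180.0, -0.0, -16.1]
force: [-0.3, -0.3, 7.0]
width: 0.0286
```

```bash
python3 look2.py 14
```

```text
13.4667 [0.46095303 0.13425867 0.09135394] [-1.79989833e+02 -1.98387674e-02 -1.61238438e+01] [-0.30108536 -0.28136828  6.97479047] [-0.07  0.31 -0.03] 0.028565321181121532
[0.46092275 0.13428275 0.09137307] [-0.61548663 -1.04830792  6.92471562]
```

View pics/v14.png

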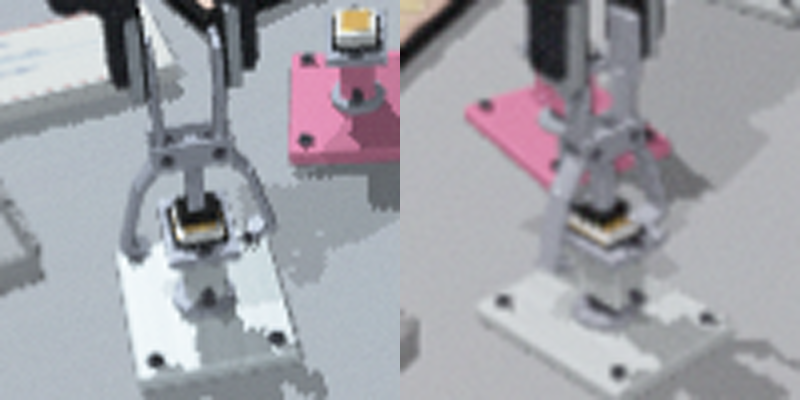

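View pics/w14z.png

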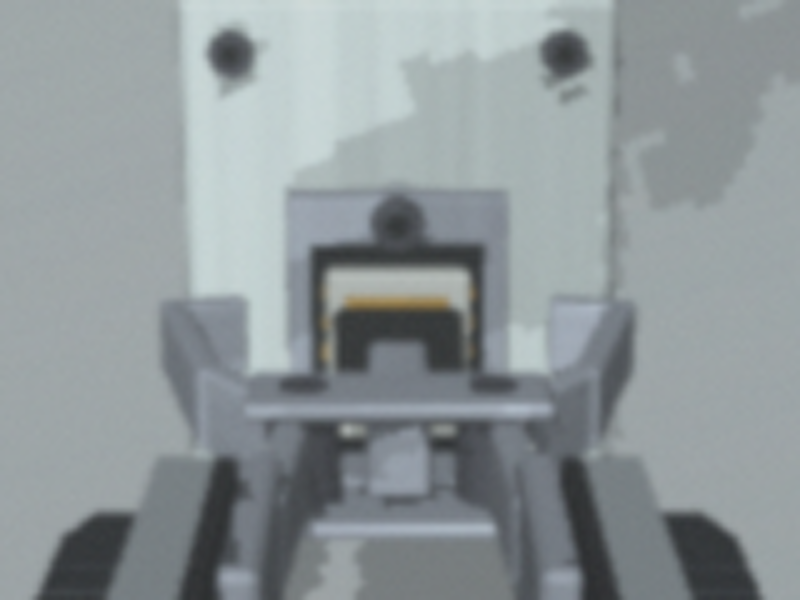

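move_arm(
  moves="0 0 0.0003 0 0 0; 0 0 0.0006 0 0 0; 0 0 0.0009 0 0 0; 0 0 0.0012 0 0 0; 0 0 0.0012 0 0 0; 0 0 0.0012 0 0 0; 0 0 0.0012 0 0 0",
)

```text
clock: 14.2
position: [0.4611, 0.1343, 0.0906]
tool_rot: [-180.0, -0.0, -16.1]
force: [-2.4, -0.2, 11.3]
width: 0.0288
```

The net bearing is about 12 N and the package is at its stop, 4 mm below first contact. Now I'll ease the grip open in steps, following down slightly because the fingers swing back as they open.

move_arm(
  moves="0 0 0.0001 0 0 0; 0 0 0.0002 0 0 0; 0 0 0.0002 0 0 0; 0 0 0.0002 0 0 0",
  grip=0.63,
)

```text
clock: 14.53
position: [0.4613, 0.1343, 0.0902]
tool_rot: [-180.0, -0.1, -16.1]
force: [-0.7, 0.1, 9.0]
width: 0.0317
```

move_arm(
  moves="0 0 0.0003 0 0 0; 0 0 0.0005 0 0 0; 0 0 0.0005 0 0 0; 0 0 0.0005 0 0 0",
)

```text
clock: 14.87
position: [0.4617, 0.1344, 0.09]
tool_rot: [-179.9, -0.1, -16.1]
force: [-1.4, -1.1, 11.3]
width: 0.0317
```

move_arm(
  moves="0 0 0.0002 0 0 0; 0 0 0.0004 0 0 0; 0 0 0.0004 0 0 0; 0 0 0.0004 0 0 0",
  grip=0.6,
)

```text
clock: 15.2
position: [0.4618, 0.1344, 0.0896]
tool_rot: [-179.9, -0.1, -16.1]
force: [-0.6, -0.2, 10.8]
width: 0.0347
```

move_arm(
  moves="0 0 0.0002 0 0 0; 0 0 0.0004 0 0 0; 0 0 0.0004 0 0 0; 0 0 0.0004 0 0 0",
  grip=0.57,
)

```text
clock: 15.53
position: [0.4617, 0.1344, 0.0891]
tool_rot: [-179.9, -0.1, -16.1]
force: [-0.6, -1.6, 10.2]
width: 0.0369
```

```bash
python3 look2.py 15
```

```text
15.5333 [0.46174937 0.13438596 0.08909107] [-1.79943528e+02 -9.73674617e-02 -1.61278291e+01] [-0.60134054 -1.60188823 10.16378685] [-0.23  0.23  0.06] 0.036870476233726024
[0.46176086 0.134394   0.08908873] [-0.79827115 -0.406865   10.76139978]
```

View pics/v15.png

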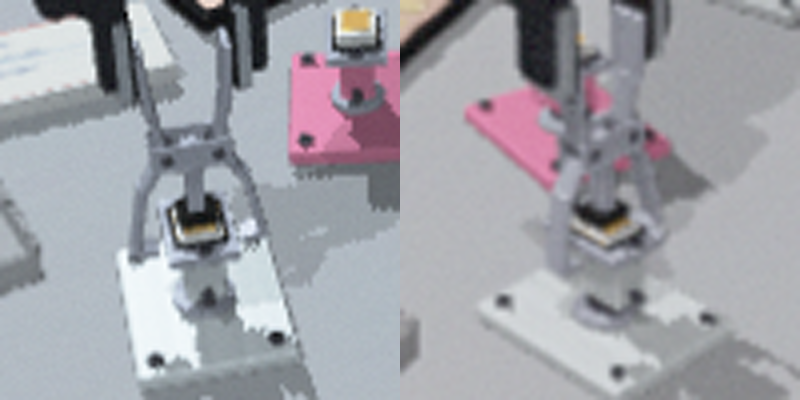

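View pics/w15z.png

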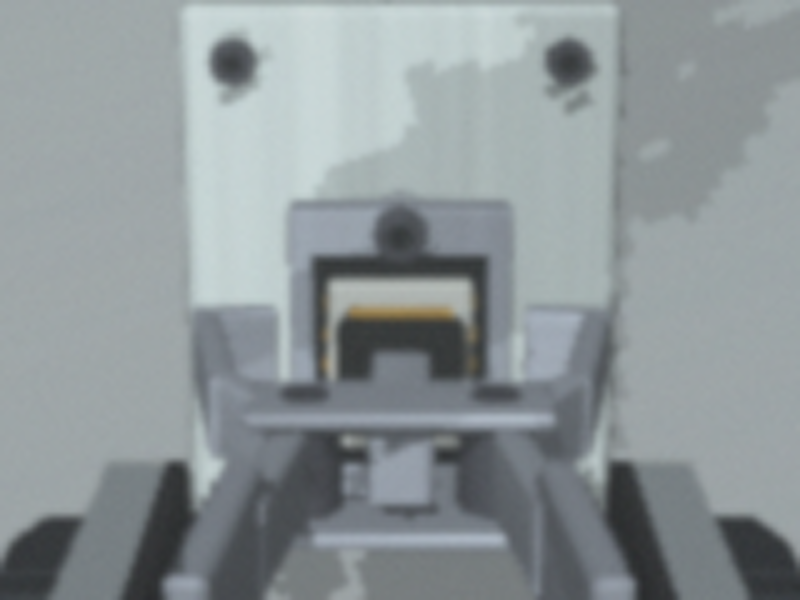

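move_arm(
  moves="0 0 0.0003 0 0 0; 0 0 0.0006 0 0 0; 0 0 0.0006 0 0 0; 0 0 0.0006 0 0 0",
  grip=0.54,
)

```text
clock: 16.02
position: [0.4618, 0.1344, 0.0885]
tool_rot: [-179.9, -0.1, -16.1]
force: [-1.8, -1.6, 10.2]
width: 0.0395
```

move_arm(
  moves="0 0 0.0003 0 0 0; 0 0 0.0005 0 0 0; 0 0 0.0005 0 0 0; 0 0 0.0005 0 0 0",
  grip=0.51,
)

```text
clock: 16.35
position: [0.4617, 0.1344, 0.0879]
tool_rot: [-179.9, -0.1, -16.1]
force: [-0.9, -0.3, 9.5]
width: 0.0418
```

move_arm(
  moves="0 0 0.0003 0 0 0; 0 0 0.0006 0 0 0; 0 0 0.0006 0 0 0; 0 0 0.0006 0 0 0",
  grip=0.48,
)

```text
clock: 16.68
position: [0.4616, 0.1344, 0.0872]
tool_rot: [-179.9, -0.1, -16.1]
force: [-0.2, -1.5, 9.2]
width: 0.0445
```

```bash
python3 look2.py 16
```

```text
16.6833 [0.46164509 0.13438463 0.08723367] [-1.79947828e+02 -8.74155359e-02 -1.61283122e+01] [-0.22757476 -1.47224832  9.1740847 ] [-0.2   0.19  0.01] 0.044486079693726664
[0.46164107 0.13437701 0.08723742] [ 0.23574831 -0.18071118  8.60413743]
```

View pics/v16.png

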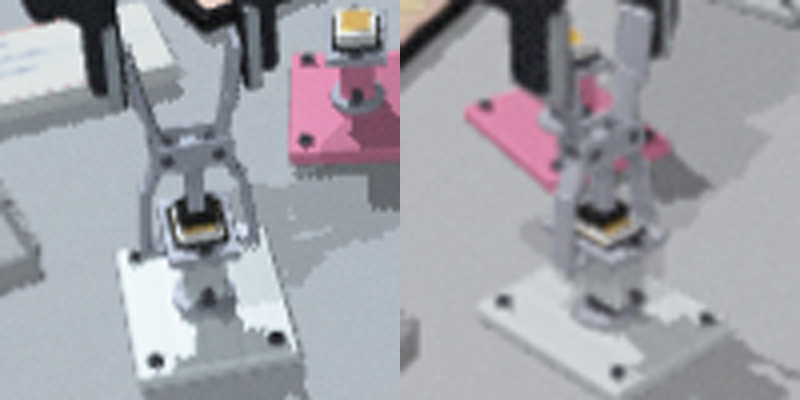

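View pics/w16z.png

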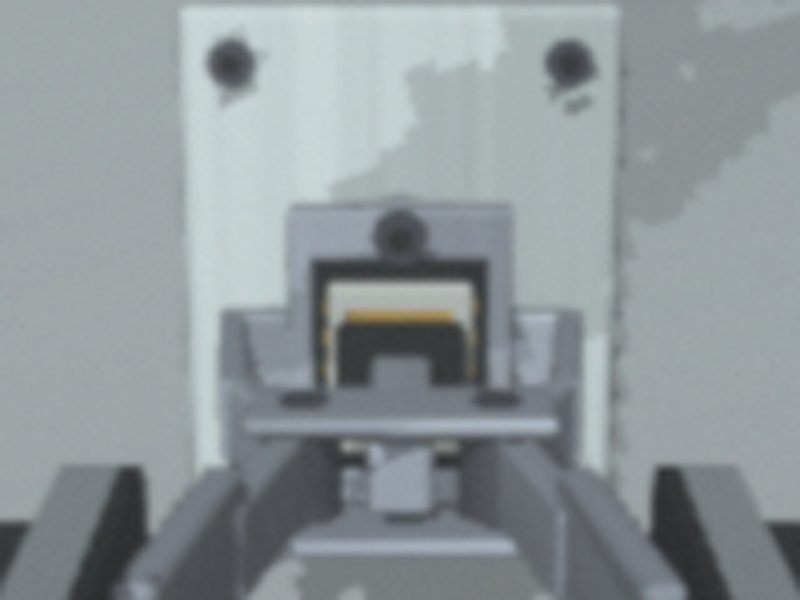

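move_arm(
  moves="0 0 0.0003 0 0 0; 0 0 0.0006 0 0 0; 0 0 0.0006 0 0 0; 0 0 0.0006 0 0 0",
  grip=0.45,
)

```text
clock: 17.17
position: [0.4616, 0.1344, 0.0866]
tool_rot: [-179.9, -0.1, -16.1]
force: [-0.5, -0.4, 7.7]
width: 0.0471
```

move_arm(
  moves="0 0 0.0003 0 0 0; 0 0 0.0004 0 0 0; 0 0 0.0004 0 0 0; 0 0 0.0004 0 0 0",
  grip=0.41,
)

```text
clock: 17.5
position: [0.4615, 0.1344, 0.0861]
tool_rot: [-180.0, -0.1, -16.1]
force: [-0.9, -1.2, 7.1]
width: 0.0503
```

```bash
python3 look2.py 17
```

```text
17.5 [0.46149723 0.13440494 0.08607726] [-1.79953764e+02 -7.38347855e-02 -1.61213654e+01] [-0.91900012 -1.17736495  7.07908637] [-0.13  0.14  0.01] 0.050336789309697996
[0.46153416 0.1343906  0.08608248] [-0.52590651 -0.53776257  6.9274533 ]
```

View pics/v17.png

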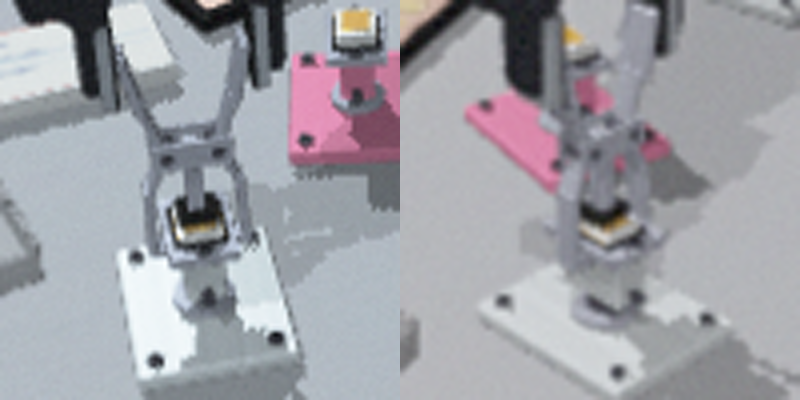

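View pics/w17z.png

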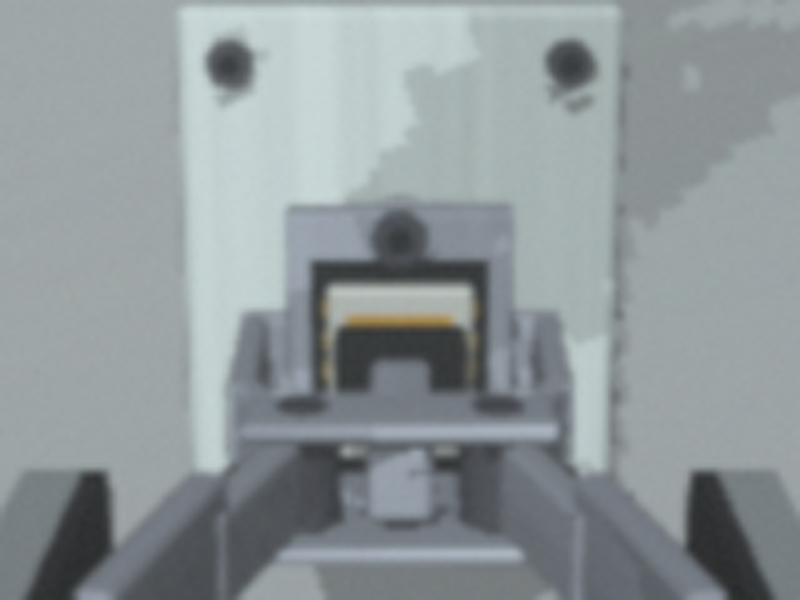

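The toes are now inside the flange outline: jaw inner edges at about (292,215) and (343,215), flange edges visible above them. Releasing fully now.

move_arm(
  moves="0 0 0 0 0 0; 0 0 0 0 0 0; 0 0 0 0 0 0; 0 0 0 0 0 0",
  grip=0.36,
)

```text
clock: 17.98
position: [0.4607, 0.1343, 0.0854]
tool_rot: [180.0, 0.0, -16.1]
force: [0.4, 1.4, -0.1]
width: 0.0544
```

move_arm(
  moves="0 0 0 0 0 0; 0 0 0 0 0 0; 0 0 0 0 0 0; 0 0 0 0 0 0; 0 0 0 0 0 0; 0 0 0 0 0 0; 0 0 0 0 0 0",
  grip=0.05,
)

```text
clock: 18.57
position: [0.4607, 0.1342, 0.0856]
tool_rot: [180.0, 0.0, -16.1]
force: [-0.5, -1.1, -0.2]
width: 0.0812
```

```bash
python3 look2.py 18
```

```text
18.5667 [0.46072234 0.13419616 0.08559572] [ 1.79996263e+02  2.85836355e-04 -1.61213849e+01] [-0.48538922 -1.06077055 -0.21358874] [ 0.05  0.01 -0.02] 0.0812367025920125
[0.46072147 0.13424317 0.08559829] [-0.30142593  0.34456109  1.2881408 ]
```

View pics/v18.png

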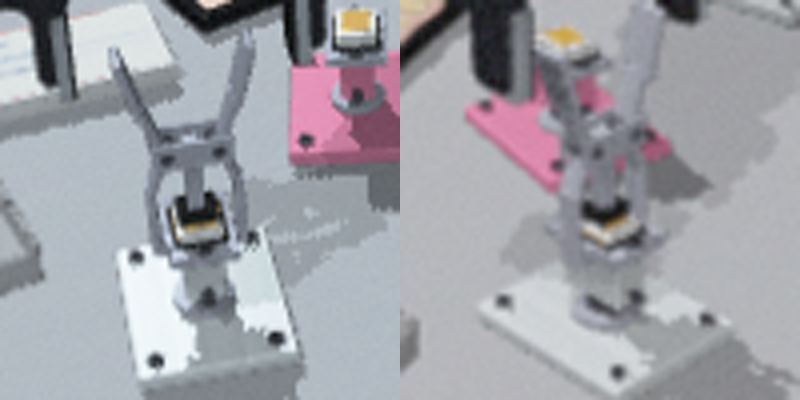

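View pics/w18.png

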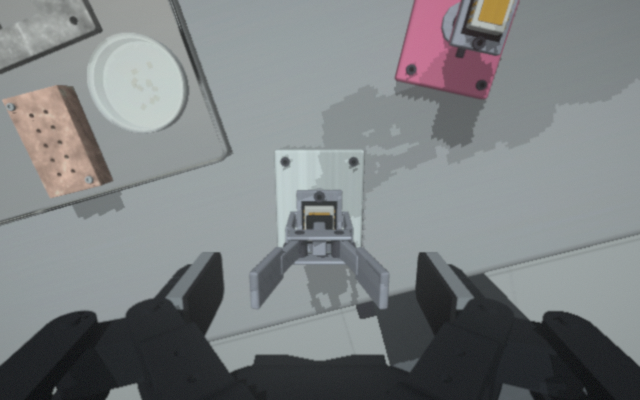

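Clipped and upright. Next I'll retreat straight up and check.

move_arm(
  moves="0 0 -0.01 0 0 0; 0 0 -0.025 0 0 0; 0 0 -0.045 0 0 0; 0 0 -0.07 0 0 0; 0 0 -0.095 0 0 0; 0 0 -0.115 0 0 0; 0 0 -0.125 0 0 0; 0 0 -0.125 0 0 0; 0 0 -0.125 0 0 0; 0 0 -0.125 0 0 0",
  grip=0,
)

```text
clock: 19.55
position: [0.4598, 0.1339, 0.2096]
tool_rot: [179.9, 0.1, -16.1]
force: [0.7, 1.0, -0.1]
width: 0.0851
```

```bash
python3 look2.py 19; python3 - <<'E'
from h import *
a=cv2.imread('pics/w19.png');cv2.imwrite('pics/w19n.png',cv2.resize(a[130:250,250:390],(700,600),interpolation=cv2.INTER_CUBIC))
E
```

```text
19.55 [0.45975771 0.13388603 0.20960603] [ 1.79920930e+02  1.01543635e-01 -1.61129415e+01] [ 0.65841506  1.02487112 -0.11381485] [-0.01  0.04 -0.04] 0.0850743446260633
[0.45980893 0.13396464 0.20931144] [-0.20598257  0.19892081  0.44744262]
```

View pics/v19.png

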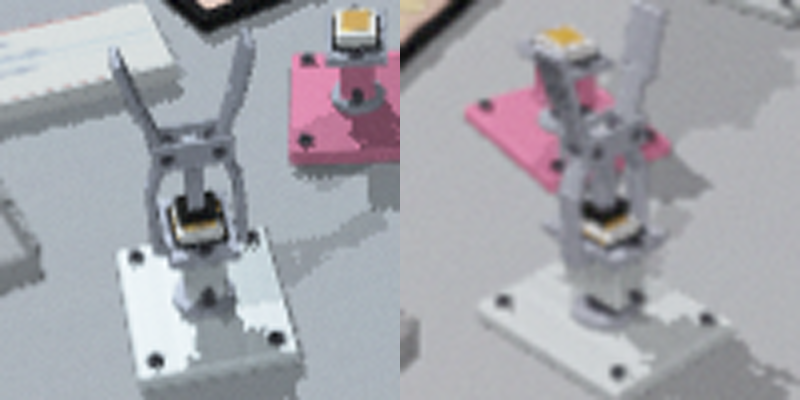

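View pics/w19n.png

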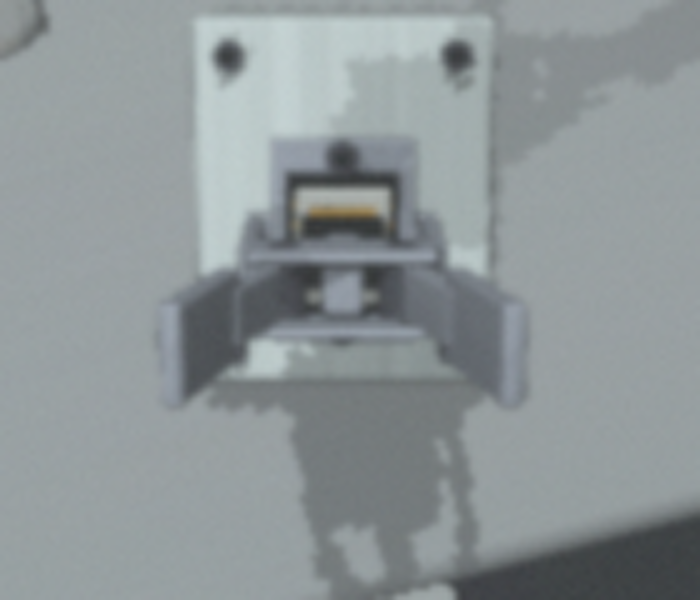

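View pics/s19.png

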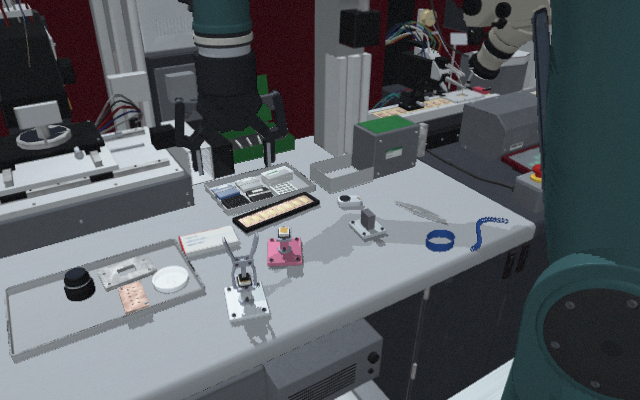

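The tweezers stand upright by themselves. The pad tips at about (282,200) and (355,200) span about 51–53 mm, the closed spread, so the toes are not caught on the flange. Bystanders have not moved. Handing in.

```bash
python3 - <<'E'
from h import *
m=cam('wrist');a=onz(m,250+160/5,130+355/5,.134);b=onz(m,250+525/5,130+350/5,.134);print(np.linalg.norm(a-b),(a+b)/2)
print(robot.close_job())
E
```

```text
0.0526156288133878 [0.46045423 0.13417827 0.134     ]
the job is handed in; nothing more can be done
None
```

The tweezers are clipped on the white nest: they stand upright by themselves, hold the package down, and the arm is clear. I handed the job in at about 20 s of the 51 s allowed.

**What I did:** I squeezed the tweezers to their stop on the post, lifted them off and lined them up with the nest head, to about 0.2° in yaw and 0.3 mm across. I found the lid by feel at about z = 0.054 m. I then pressed it about 4 mm down to its stop, and let the jaws close under the flange in small steps before letting go.

**Last checks:**
- **Jaws closed:** the pad tips measured 52.6 mm apart, against 53 mm closed, and the pictures show the toes under the flange.
- **Force on the package:** the highest reading was 11.3 N, about 12 N with the tweezers' weight counted, against the 16 N limit. Force was only read at the end of each move call.
- **Bystanders:** the loupe, boat, note pad, plain tweezers and pink nest look unmoved in the final picture.

**What disagreed:**
- **Fingertips:** open, they measured about 30 mm behind the TCP rather than the 13 mm I expected, so I set the grip height from the pictures.
- **Foot centring along x:** estimates differed by about 1 mm, so I shifted 0.8 mm as a compromise.
- **Squeezing on the post:** this pushed the tweezers down on the post with nearly 15 N. I saw no effect from that.

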